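# Press stick-on anti-squeal shims onto a set of brake pads

## Robot

A 7-joint arm with a two-finger parallel gripper is mounted at the origin on a cart in front of the work surface, level with it; the furniture and walls round the work are solid. World frame = base frame: x ahead of the robot, y to its left, z up, the work surface at z = 0. Lengths are in m, angles in rad, forces in N, time in s.
With the tool pointing down it reaches from about 0.35 to 0.9 m from the base axis. Payload 19.9 kg.
Tool frame: the origin (TCP) lies between the finger pads; the fingertips stand 8 mm ahead of it and the grasp point (between the pads) lies 11 mm behind it (bot.finger_overhang is the distance from the TCP to the fingertips, in m); z points along the fingers, y is the line along which they close (so a half turn about z gives the same grasp; the last joint's range is limited). The gripper opens to 85 mm and grips with 20 to 120 N. Pads are 22 mm wide; open, the fingers measure 114 mm over their backs; the gripper's body (76 mm by 85 mm) begins 54 mm behind the grasp point. The pads swing forward as they close: fully open they stand 13 mm farther back than shut.
Start: joints at [-0.042, 0.417, -0.01, 1.614, 0.005, 1.111, -0.053], TCP at [0.625, 0, 0.216] pointing down, gripper open.
Joint ranges: [-2.81, 2.81], [-0.39, 2.02], [-1.27, 1.25], [0.06, 2.57], [-1.19, 4.33], [0.19, 2], [-2.82, 2.82]. Speed limits (rad/s): [1.89, 1.89, 2.39, 2.39, 3.01, 3.01, 3.01].

## Interface

Orientations are given as a 3x3 rotation matrix whose columns are the frame's x, y, z axes.
In Python, from cell import status, viewer, workorder, bot gives the robot as it stands.
- The arm moves only by the tool arm_command, never from a script. Its arguments are lists of equal length, an entry for each row: "offset": the shift along the tool's x, y, z in cm, a list of three; "spin": the turn about the tool's z in rad; "jaw": the finger opening in cm, from 0 to 8.54. A call has 1 to 8 rows; each row shifts and turns the commanded pose from where the row before left it, along the tool's axes as they then stand; what a row does not reach is not made up. A row lasts 1/8 s, in which the tool goes at most 62.5 mm and 10.7 degrees, less where a joint would pass 70% of its speed; a pose out of reach is approached as far as the arm can. A call is refused whole if a number of a shift passes 6.25 or a number of a turn 0.188, either way. A call with a gripper value outside its range is refused whole. The fingers move at their own pace and stop on an object; "squeeze" is the grip in N (left out, the last holds). Time passes only in rows, so rows that do not move let the fingers close. It gives the time, the measured TCP pose, the force, the opening and the grip force at its end, in the units of the state.
- status.get_state(): the state, without advancing time (a new reading comes with each control period).
- viewer.grab_frame(name): name is "scene" or "side" or "wrist"; returns a dict with "img" (400x640x3 uint8, blue, green, red), "fx", "fy", "cx", "cy" (pixels), "position" and "orientation" of the camera in the world. Camera axes: x right, y up, looking along -z (the intrinsics and any distortion apply to the point x, -y, -z); pixel columns grow to the right and rows downward; lengths in m; the calibration is good to about 2 mm. A picture is of the moment at which its call begins. There is no depth.
- workorder.hand_in(): hands the job in; it is judged then, once.
The state is a dict: "t": time; "joints": joint angles; "joint_velocities": joint speeds; "joint_efforts": joint torques, N m; "eef_pos": TCP position; "tcp_rot": TCP orientation; "ft_force": force on the tool from outside, world axes, zero at the start; "moment": the same for the moment, N m; "gripper_width": finger opening in m; "finger_force": force on a finger pad.
Only numpy, scipy, OpenCV 4.12 (cv2) and the standard library are available. Lean on these libraries where they do the work, as an engineer would, in place of code of your own. Each camera call takes 0.05 s, during which the arm holds its last target. There are 200 camera calls.

## Task

Stick-on anti-squeal shims have been laid under these brake pads and need pressing on. Pile all the pads squarely in the middle of the press's drawn-out sliding bed, lengthwise along its travel; push the bed fully home, wind the press down until it just touches the pile and then half a turn more (no further, or the shims squeeze out), and leave it like that for three seconds. Then wind the press back off, draw the bed right out and lay the pads side by side, singly and centred, across the rails of the raised rack, push the empty bed fully home again, and leave the other things on the bench where they are.

Things in the scene. Friction and masses are not known exactly. Their poses are not given: they have to be found in the camera images.
- pad_a: one of two to four identical brake pads, 0.2 to 0.45 kg: flat steel backing plate 50 x 120 x 5 mm underneath, friction block 44 x 108 x 9 mm centred on it, 14 mm thick in all. It starts block up; either face may lie up, and pads stack flat. Origin: centre of the underside. x: across the 50 mm width, y: along the 120 mm length, z: up out of the block. Absent (None) in some runs.
- pad_b: one of two to four identical brake pads, 0.2 to 0.45 kg: flat steel backing plate 50 x 120 x 5 mm underneath, friction block 44 x 108 x 9 mm centred on it, 14 mm thick in all. It starts block up; either face may lie up, and pads stack flat. Origin: centre of the underside. x: across the 50 mm width, y: along the 120 mm length, z: up out of the block. Absent (None) in some runs.
- pad_c: one of two to four identical brake pads, 0.2 to 0.45 kg: flat steel backing plate 50 x 120 x 5 mm underneath, friction block 44 x 108 x 9 mm centred on it, 14 mm thick in all. It starts block up; either face may lie up, and pads stack flat. Origin: centre of the underside. x: across the 50 mm width, y: along the 120 mm length, z: up out of the block. Absent (None) in some runs.
- pad_d: one of two to four identical brake pads, 0.2 to 0.45 kg: flat steel backing plate 50 x 120 x 5 mm underneath, friction block 44 x 108 x 9 mm centred on it, 14 mm thick in all. It starts block up; either face may lie up, and pads stack flat. Origin: centre of the underside. x: across the 50 mm width, y: along the 120 mm length, z: up out of the block. Absent (None) in some runs.
- press: grey bench screw press, fixed: base 190 x 210 mm, two columns at local y = +84 and -84 mm, a crosshead 162 to 193 mm above the bench carrying a handwheel, and guide strips that run out 240 mm to local -x for the sliding bed. Origin: on the upright screw axis, at bench level. x points away from the side where the bed comes out, z up.
- bed (a joint): travel in m of the sliding bed out of the press, along the press's local -x: 0 fully home (its middle under the platen), 0.15 fully out (stop). It stays where it is left; about 3 N moves it.
- bed_mid (a point): middle of the top face of the sliding bed, a flat dark steel plate, top 34 mm above the bench, 96 mm wide, reaching 70 mm from here to local -x and 90 mm to +x (along its travel), where a work stop stands across it, 28 mm high, its near face 85 mm from here. Axes as the press's.
- bed_bar (a point): middle of the bed's pull bar: a level round bar 10 mm thick and 72 mm long across the travel (local y), its centre 62.5 mm above the bench and 146 mm from bed_mid towards local -x. It can be gripped from above, closing along the travel, to push or draw the bed.
- screw (a joint): turn in rad of the handwheel on the screw axis, 0 wound fully up, growing clockwise seen from above, which lowers the platen 12 mm a turn (2 pi); 29 at most. It stays where it is left (about 3 N at the crank grip turns it). The wheel itself does not rise or fall.
- crank_mid (a point): middle of the upright black crank grip on the handwheel, a free-spinning cylinder 22 mm thick and 46 mm tall, its middle 239.5 mm above the bench, on a circle of radius 48 mm about the screw axis. At screw = 0 it lies on the press's local -x side. The wheel's outer radius is 60 mm; the screw, 21 mm thick, stands up through the hub to at most 296 mm above the bench when wound fully up.
- platen (a joint): compression in m of the spring between screw and platen: 0 while the platen hangs free, growing from contact by 12 mm a turn (about 6 mm, some 11 N, at half a turn).
- platen_face (a point): middle of the underside of the platen, a level steel plate 110 x 88 mm on the screw axis: 104 mm above the bench at screw = 0 and hanging free, lower by 12 mm a turn. Axes as the press's.
- rack: fixed raised rack of three parallel round steel rails, 10 mm thick and 310 mm long, along its local y at local x = -47, 0 and +47 mm, tops 55 mm above the bench; room for four pads laid across the rails side by side (72 mm from middle to middle). Origin: at bench level under its middle.
- rack_top (a point): middle of the rack at the level of the rail tops; axes as the rack's.
- tin: bystander: open tin of screws, 68 mm across, 42 mm high. Origin: centre of the underside.
- tape_1: bystander: roll of black tape 55 mm across, 19 mm high, lying flat. Origin: centre of the underside.

How it is judged:
By the outcome, as a careful person would: the job done as asked, in the order asked, and still so for the second after the job is handed in, with the robot touching nothing.
Of pad_a, pad_b, pad_c, pad_d only 2 to 4 are there at a start; the rules pass over those that are not, and their reading is None.
At some moment in a run one of pad_a, pad_b, pad_c, pad_d may be knocked a few centimetres aside while the robot is not near it.
Once in a run the grip may slacken for a moment while it holds something.
It also fails if it takes over 210 s, if anything falls off the work surface, if the arm or the gripper's body presses on something with over 40 N, if the wrist force passes 120 N, or if a joint passes its speed limit or range.

## Working session

There is one attempt and no reset: what is moved stays moved. The work goes in short steps, Python scripts to look and compute and a tool call to move; the robot and the scene stay as the last step left them, time stands still between calls to the robot, and variables do not carry over. Pictures are saved under pics/ and viewed, at most 14 in all, crops included, and the job is handed in when it is done.

Besides the shell and the picture viewer there is one more tool, called after "Call:" by a JSON object that holds its "name" and its "arguments", one argument or row to a line. arm_command: Moves the arm, as the interface text tells. Its arguments: {"type":"object","properties":{"offset":{"type":"array"},"spin":{"type":"array"},"jaw":{"type":"array"},"squeeze":{"type":"number"}},"required":["offset","spin","jaw"]}

```bash
ls; mkdir -p pics
python3 - <<'E'
from cell import status, viewer, workorder, bot
import cv2,numpy as np
s=status.get_state()
print({k:np.round(v,3).tolist() for k,v in s.items()}, bot.finger_overhang)
for n in ["scene","side","wrist"]:
    f=viewer.grab_frame(n); cv2.imwrite(f"pics/{n}0.png",f["img"]); 
    print(n,{k:(np.round(v,4).tolist()) for k,v in f.items() if k!="img"})
E
```

```text
pics
{'t': 0.0, 'joints': [-0.041, 0.418, -0.01, 1.614, 0.005, 1.111, -0.053], 'joint_velocities': [-0.0, 0.001, -0.001, -0.001, -0.0, -0.001, -0.001], 'joint_efforts': [0.0, -86.444, 0.679, -43.49, 0.019, 0.007, 0.0], 'eef_pos': [0.625, -0.0, 0.215], 'tcp_rot': [[0.0, 1.0, -0.001], [1.0, -0.0, -0.0], [-0.0, -0.001, -1.0]], 'ft_force': [-0.223, 0.354, 0.148], 'moment': [-0.026, -0.07, 0.006], 'finger_force': 0.0, 'gripper_width': 0.085} 0.008
scene {'fx': 374.2261, 'fy': 374.2261, 'cx': 319.008, 'cy': 203.4312, 'position': [-0.0861, 0.8697, 0.7289], 'orientation': [[-0.8164, 0.2781, -0.5062], [-0.5775, -0.4023, 0.7104], [-0.0061, 0.8722, 0.4891]]}
side {'fx': 496.9085, 'fy': 496.9085, 'cx': 318.0512, 'cy': 203.6444, 'position': [0.1992, -1.3174, 0.8135], 'orientation': [[0.9797, 0.0743, -0.1864], [-0.2004, 0.4075, -0.8909], [0.0098, 0.9102, 0.4141]]}
wrist {'fx': 341.5422, 'fy': 341.5422, 'cx': 322.2439, 'cy': 199.5973, 'position': [0.6253, 0.0672, 0.374], 'orientation': [[1.0, -0.0003, 0.0014], [-0.0001, 0.9641, 0.2654], [-0.0014, -0.2654, 0.9641]]}
```

View pictures.

View pics/scene0.png

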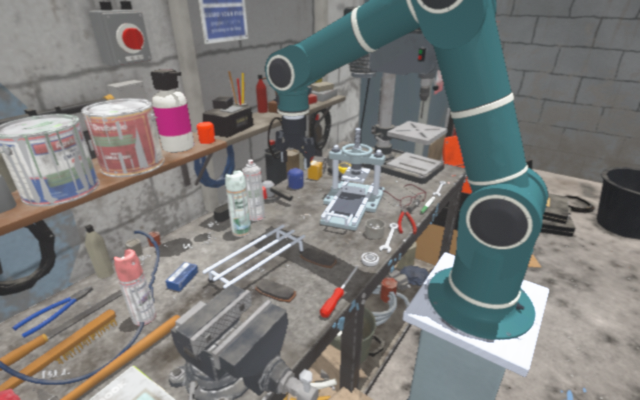

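View pics/side0.png

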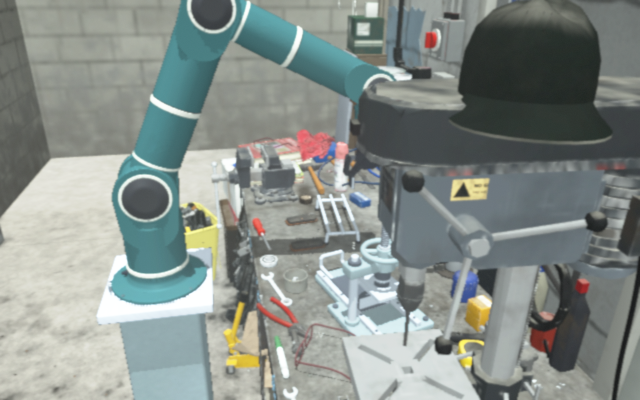

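View pics/wrist0.png

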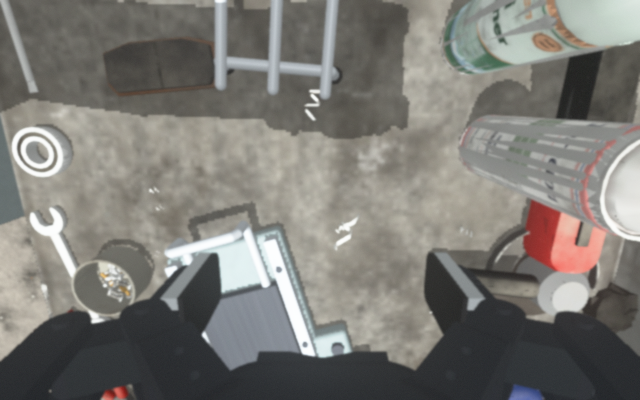

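Call:
{"name": "arm_command", "arguments": {
  "offset": [
    [3,-2,-4],
    [3,-2,-4],
    [3,-2,-4],
    [3,-2,-2],
    [2,0,0],
    [2,0,0],
    [0,0,0]
  ],
  "spin": [0,0,0,0,0,0,0],
  "jaw": [8.5,8.5,8.5,8.5,8.5,8.5,8.5]
}}

```text
t: 1.02
eef_pos: [0.545, 0.1612, 0.3543]
tcp_rot: [[-0.002, 1.0, -0.002], [1.0, 0.002, -0.0], [-0.0, -0.002, -1.0]]
ft_force: [0.6, -0.2, -0.2]
gripper_width: 0.085
finger_force: 0.0
```

```bash
cat > h.py <<'E'
from cell import status, viewer, workorder, bot
import cv2, numpy as np
def st():
    s=status.get_state(); print("t",round(s["t"],2),"pos",np.round(s["eef_pos"],4),"f",np.round(s["ft_force"],1),"w",round(s["gripper_width"],4),"ff",round(s["finger_force"],1)); return s
def cast(f,uv,z):
    uv=np.atleast_2d(np.asarray(uv,float)); d=np.c_[(uv[:,0]-f["cx"])/f["fx"],-(uv[:,1]-f["cy"])/f["fy"],-np.ones(len(uv))]@np.asarray(f["orientation"]).T
    p=np.asarray(f["position"]); return p+d*((z-p[2])/d[:,2])[:,None]
def proj(f,P):
    q=(np.atleast_2d(P)-np.asarray(f["position"]))@np.asarray(f["orientation"])
    return np.c_[f["cx"]+f["fx"]*q[:,0]/-q[:,2], f["cy"]+f["fy"]*q[:,1]/q[:,2]]
E
python3 - <<'E'
from h import *
st()
f=viewer.grab_frame("wrist"); cv2.imwrite("pics/wrist1.png",cv2.resize(f["img"],(800,500),interpolation=cv2.INTER_CUBIC)); np.save("w1.npy",f,allow_pickle=True)
a=viewer.grab_frame("scene")["img"]; b=viewer.grab_frame("side")["img"]
c=np.hstack([cv2.resize(a[150:310,180:440],(650,400)) ]); cv2.imwrite("pics/sc1.png",cv2.resize(a[140:330,170:450],(800,543),interpolation=cv2.INTER_CUBIC))
E
```

```text
t 1.02 pos [0.545  0.1612 0.3543] f [ 0.6 -0.2 -0.2] w 0.085 ff 0.0
```

View pics/wrist1.png

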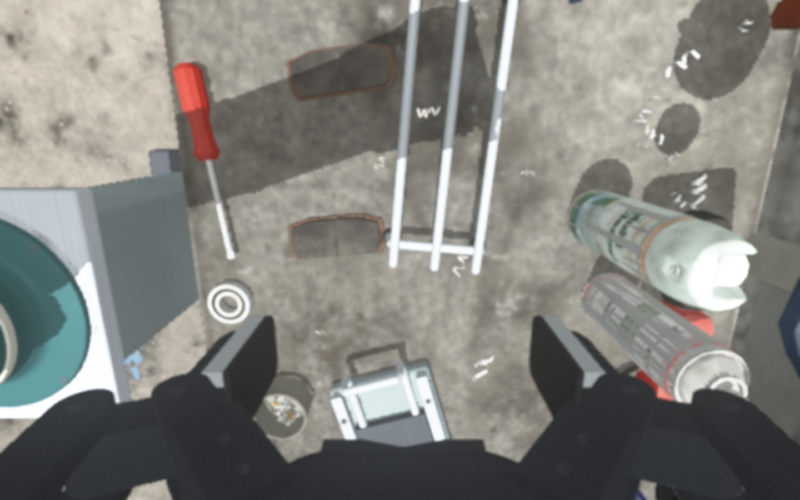

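View pics/sc1.png

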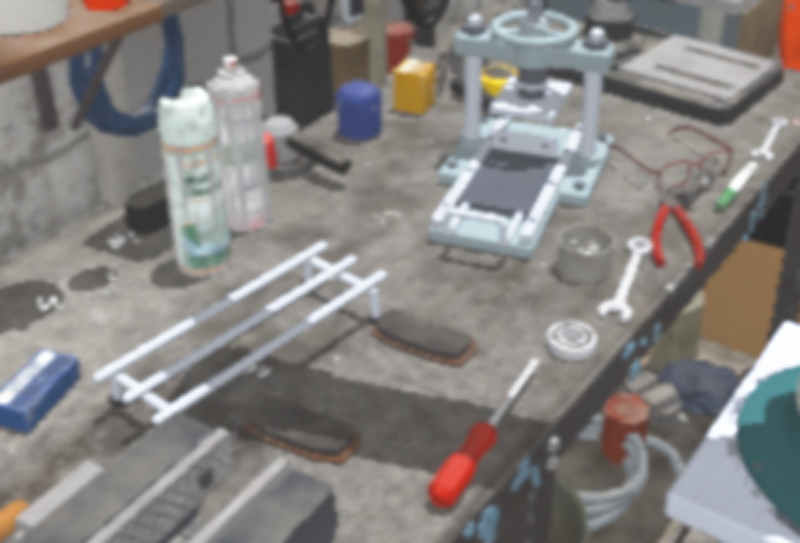

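Run:
```python
from h import *
f=np.load("w1.npy",allow_pickle=True).item()
k=1/1.25
def c(n,pts,z): print(n,np.round(cast(f,np.array(pts)*k,z)[:,:2],3).tolist())
c("P1",[(289,222),(384,216),(384,252),(292,258)],.006)
c("P2",[(289,60),(388,40),(396,87),(300,100)],.006)
c("railsNear",[(394,267),(435,270),(477,273)],.05)
c("railsFar",[(414,0),(463,0),(514,0)],.05)
c("bedbar",[(348,357),(402,346)],.0625)
c("strips",[(335,397),(436,366)],.034)
c("tin",[(283,405)],.042)
c("tape",[(229,302)],.019)
hsv=cv2.cvtColor(f["img"],cv2.COLOR_BGR2HSV)
m=cv2.inRange(hsv,(3,70,40),(18,255,200)); m[:, :220]=0; m[:,330:]=0; m[230:]=0
n,l,s,ce=cv2.connectedComponentsWithStats(m)
print(s[s[:,4]>8].tolist())
print(hsv[int(70*k),int(343*k)],hsv[int(235*k),int(337*k)], hsv[int(96*k),int(320*k)], hsv[int(130*k),int(330*k)])
```

```text
P1 [[0.407, 0.123], [0.522, 0.131], [0.521, 0.086], [0.407, 0.078]]
P2 [[0.419, 0.304], [0.528, 0.325], [0.537, 0.277], [0.429, 0.263]]
railsNear [[0.535, 0.08], [0.581, 0.077], [0.629, 0.073]]
railsFar [[0.555, 0.352], [0.603, 0.352], [0.652, 0.352]]
bedbar [[0.48, -0.027], [0.544, -0.013]]
strips [[0.458, -0.101], [0.587, -0.055]]
tin [[0.392, -0.107]]
tape [[0.329, 0.024]]
[[0, 0, 640, 400, 255663], [308, 37, 8, 28, 87], [230, 49, 24, 31, 89], [261, 72, 24, 5, 33], [292, 173, 15, 15, 55], [231, 176, 17, 8, 30], [303, 193, 4, 8, 17]]
[18 18 72] [ 25  24 119] [12 57 80] [23 21 98]
```

Call:
{"name": "arm_command", "arguments": {
  "offset": [
    [-5,0,-1],
    [-5,0,-1],
    [-5,0,-1],
    [-5,0,-1],
    [-5,0,-1],
    [-5,0,0],
    [-5,0,0],
    [0,0,0]
  ],
  "spin": [0,0,0,0,0,0,0,0],
  "jaw": [8.5,8.5,8.5,8.5,8.5,8.5,8.5,8.5]
}}

```text
t: 2.17
eef_pos: [0.5438, -0.195, 0.4051]
tcp_rot: [[0.007, 1.0, -0.001], [1.0, -0.007, -0.001], [-0.001, -0.001, -1.0]]
ft_force: [0.0, 0.9, -0.1]
gripper_width: 0.085
finger_force: 0.0
```

Run:
```python
from h import *
st()
f=viewer.grab_frame("wrist"); cv2.imwrite("pics/wrist2.png",cv2.resize(f["img"],(800,500),interpolation=cv2.INTER_CUBIC)); np.save("w2.npy",f,allow_pickle=True)
```

```text
t 2.17 pos [ 0.5438 -0.195   0.4051] f [ 0.   0.9 -0.1] w 0.085 ff 0.0
```

View pics/wrist2.png

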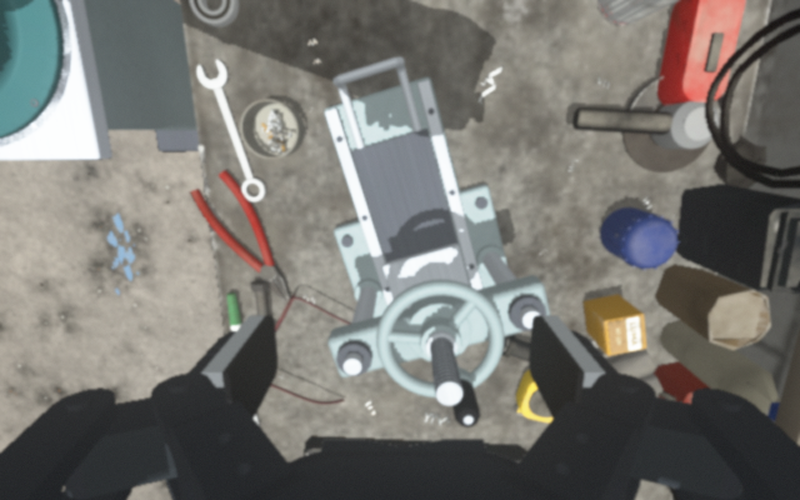

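Run:
```python
from h import *
f=np.load("w2.npy",allow_pickle=True).item()
g=cv2.cvtColor(f["img"],cv2.COLOR_BGR2GRAY).astype(int)
hsv=cv2.cvtColor(f["img"],cv2.COLOR_BGR2HSV)
for r in range(125,192,8):
    d=np.diff(cv2.GaussianBlur(g.astype(np.uint8),(3,3),0)[r].astype(int)); s=slice(255,390)
    e=[(255+i,int(v)) for i,v in enumerate(d[s]) if abs(v)>18]; print(r,e)
for c in (290,300,310,320,330):
    col=g[40:130,c]; d=np.diff(col); print(c,[(40+i,int(v)) for i,v in enumerate(d) if abs(v)>15])
```

```text
125 [(269, 25), (270, 36), (271, 26), (279, -22), (280, -40), (281, -33), (347, 25), (348, 34), (349, 26), (358, -31), (359, -30)]
133 [(272, 32), (273, 33), (274, 19), (282, -31), (283, -39), (284, -25), (349, 24), (350, 38), (351, 31), (360, -28), (361, -29)]
141 [(274, 23), (275, 37), (276, 29), (284, -20), (285, -38), (286, -35), (351, 25), (352, 35), (353, 28), (362, -29), (363, -35), (364, -22)]
149 [(277, 32), (278, 38), (279, 23), (287, -29), (288, -40), (289, -28), (353, 24), (354, 34), (355, 28), (364, -25), (365, -35), (366, -26)]
157 [(279, 25), (280, 39), (281, 35), (290, -36), (291, -37), (292, -19), (356, 32), (357, 33)]
165 [(282, 28), (283, 38), (284, 26), (292, -26), (293, -40), (294, -30), (358, 31), (359, 37), (360, 23), (380, -21), (388, 22)]
173 [(285, 35), (286, 34), (289, -27), (290, -19), (292, 25), (293, 21), (295, -30), (296, -36), (297, -20), (360, 19), (361, 20)]
181 [(297, -25), (298, -41), (299, -31), (363, 21)]
189 [(267, 22), (268, 22), (273, -24), (274, -26), (280, 24), (281, 22), (300, -34), (301, -38), (302, -22), (365, 21)]
290 [(52, 21), (53, 30), (54, 22), (60, -17), (61, -18), (62, -16), (80, 19), (81, 28), (82, 22), (109, -18), (117, -30), (118, -23)]
300 [(49, 23), (50, 28), (51, 18), (57, -16), (58, -21), (96, 25), (97, 29), (113, -41), (114, -33)]
310 [(46, 23), (47, 28), (48, 16), (54, -17), (55, -19), (70, 17), (102, 18), (103, 28), (104, 17), (109, -20), (110, -32), (111, -31)]
320 [(44, 22), (45, 23), (100, 31), (101, 32), (106, -26), (107, -35), (108, -24)]
330 [(64, 16)]
```

Run:
```python
from h import *
f=np.load("w2.npy",allow_pickle=True).item()
cv2.imwrite("pics/crop2.png",cv2.resize(f["img"][40:345,255:450],(512,800),interpolation=cv2.INTER_CUBIC)[:600+200])
im=f["img"][40:345,255:450]; cv2.imwrite("pics/crop2.png",cv2.rotate(cv2.resize(im,None,fx=2.6,fy=2.6,interpolation=cv2.INTER_CUBIC),cv2.ROTATE_90_COUNTERCLOCKWISE))
```

```text
(no output)
```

View pics/crop2.png

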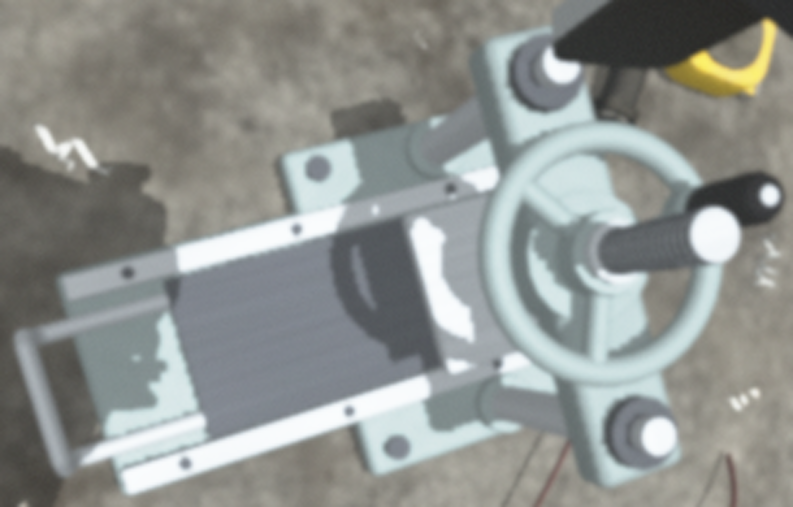

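Run:
```python
from h import *
f=np.load("w2.npy",allow_pickle=True).item()
z=.036
L=cast(f,[(280.5,125.5),(283.5,133.5),(285.8,141.5),(288.5,149.5),(291,157.5),(293.5,165.5),(296.3,173.5),(298.5,181.5),(301.3,189.5)],z)[:,:2]
R=cast(f,[(348.5,125.5),(350.5,133.5),(352.5,141.5),(354.5,149.5),(357,157.5),(359.5,165.5),(361,173.5),(363.5,181.5),(365.5,189.5)],z)[:,:2]
def line(P): 
    c=P.mean(0); d=np.linalg.svd(P-c)[2][0]; d*=np.sign(-d[1]); return c,d
cl,dl=line(L); cr,dr=line(R); print("dirs",dl,dr, np.degrees(np.arctan2(dl[1],dl[0])),np.degrees(np.arctan2(dr[1],dr[0])))
x=(dl+dr); x/=np.linalg.norm(x); y=np.array([-x[1],x[0]])
print("width",(cl-cr)@y, cl,cr)
c=(cl+cr)/2
N=cast(f,[(290.5,118),(300.5,114),(310.5,110.5),(320.5,107.3)],.034)[:,:2]; cn,dn=line(N); print("near edge dir",dn, np.degrees(np.arctan2(dn[1],dn[0])), np.degrees(np.arctan2(y[1],y[0])))
s=(cn-c)@x; edge=c+s*x; mid=edge+.07*x; print("x",x,"bed_mid",mid,"axis",mid+.15*x)
B=cast(f,[(370*.8,71*.8)],.0675)[0,:2]; print("bar est",B,"pred",mid-.146*x)
ax=mid+.15*x
for n,p in (("screwtop",(360.4,315)),("cranktop",(375,335.4))):
    for zz in (.25,.2625,.28,.296):
        P=cast(f,[p],zz)[0,:2]; d=P-ax; print(n,zz,P.round(4),"local",(d@x).round(4),(d@y).round(4))
m=[(450-65/2.6,40+562/2.6),(450-435/2.6,40+657/2.6)]
for zz in (.2,.21,.22): 
    P=cast(f,m,zz)[:,:2]; print("nuts mid",zz,P.mean(0).round(4),np.linalg.norm(P[0]-P[1]).round(4))
```

```text
dirs [ 0.27674975 -0.96094203] [ 0.27600011 -0.9611576 ] -73.93368507881868 -73.97837681691841
width -0.09809849109624233 [ 0.49516501 -0.20597711] [ 0.59744424 -0.20668972]
near edge dir [-0.94803095 -0.31817813] -161.44721807558605 16.04396905213145
x [ 0.27637495 -0.96104989] bed_mid [ 0.54538655 -0.20314093] axis [ 0.58684279 -0.34729841]
bar est [ 0.50908186 -0.06429851] pred [ 0.5050358  -0.06282765]
screwtop 0.25 [ 0.583  -0.3405] local -0.0076 -0.0018
screwtop 0.2625 [ 0.5815 -0.3321] local -0.0161 -0.001
screwtop 0.28 [ 0.5793 -0.3202] local -0.0281 0.0003
screwtop 0.296 [ 0.5774 -0.3093] local -0.0391 0.0014
cranktop 0.25 [ 0.5992 -0.3656] local 0.021 0.0068
cranktop 0.2625 [ 0.597  -0.3562] local 0.0113 0.0073
cranktop 0.28 [ 0.594  -0.3429] local -0.0023 0.0081
cranktop 0.296 [ 0.5912 -0.3308] local -0.0147 0.0088
nuts mid 0.2 [ 0.5788 -0.3201] 0.173
nuts mid 0.21 [ 0.5778 -0.3149] 0.1682
nuts mid 0.22 [ 0.5769 -0.3096] 0.1635
```

Call:
{"name": "arm_command", "arguments": {
  "offset": [
    [4.4,-1.2,4],
    [4.4,-1.2,4],
    [4.4,-1.2,4],
    [0,0,2],
    [0,0,2],
    [0,0,2],
    [0,0,2],
    [0,0,2]
  ],
  "spin": [0,0,0,0.18,0.18,0.18,0.18,0.18],
  "jaw": [8.5,8.5,8.5,8.5,8.5,8.5,8.5,8.5]
}}

```text
t: 3.22
eef_pos: [0.5088, -0.0574, 0.185]
tcp_rot: [[0.787, 0.618, -0.0], [0.618, -0.787, 0.0], [0.0, -0.0, -1.0]]
ft_force: [0.2, -0.6, 0.3]
gripper_width: 0.0854
finger_force: 0.0
```

Call:
{"name": "arm_command", "arguments": {
  "offset": [
    [0,0,2],
    [0,0,1],
    [0,0,0]
  ],
  "spin": [0.18,0.18,0.03],
  "jaw": [8.5,8.5,8.5]
}}

```text
t: 3.6
eef_pos: [0.5085, -0.0574, 0.1551]
tcp_rot: [[0.961, 0.277, -0.001], [0.277, -0.961, 0.0], [-0.001, -0.0, -1.0]]
ft_force: [-0.3, 0.3, 0.1]
gripper_width: 0.0853
finger_force: 0.0
```

Run:
```python
from h import *
s=st(); print(np.round(s["tcp_rot"],3).tolist())
for n in ("wrist","scene"):
    f=viewer.grab_frame(n); np.save(f"{n}3.npy",f,allow_pickle=True)
f=np.load("wrist3.npy",allow_pickle=True).item(); cv2.imwrite("pics/wrist3.png",f["img"])
```

```text
t 3.6 pos [ 0.5085 -0.0574  0.1551] f [-0.3  0.3  0.1] w 0.0853 ff 0.0
[[0.961, 0.277, -0.001], [0.277, -0.961, 0.0], [-0.001, -0.0, -1.0]]
```

View pics/wrist3.png

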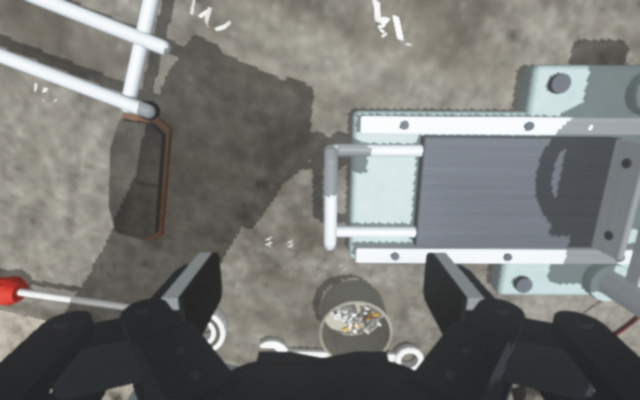

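Run:
```python
from h import *
f=np.load("wrist3.npy",allow_pickle=True).item(); g=cv2.cvtColor(f["img"],cv2.COLOR_BGR2GRAY); g=cv2.GaussianBlur(g,(3,3),0).astype(int)
for r in (160,180,200,220): print("row",r,[(i,int(v)) for i,v in enumerate(np.diff(g[r])) if abs(v)>14 and 310<i<640])
for c in (430,470,510): print("col",c,[(i,int(v)) for i,v in enumerate(np.diff(g[:,c])) if abs(v)>14 and 90<i<280])
s=status.get_state(); R=np.array(s["tcp_rot"]); p=np.array(s["eef_pos"])
def tl(n,pts,z):
    P=cast(f,pts,z); print(n,P[:,:2].round(4).tolist(),"tool cm",((P-p)@R*100).round(2)[:,:2].tolist())
tl("bar",[(331,150),(331,245),(331,197)],.0625)
tl("edge",[(418.5,190)],.034)
tl("P1",[(122,115),(170,128),(161,238),(113,228)],.005)
```

```text
row 160 [(323, 18), (324, 18), (336, -17), (337, -18), (366, 21), (367, 24), (368, 17), (414, -16), (415, -24), (416, -27), (417, -28), (418, -23), (422, 16)]
row 180 [(311, -17), (322, 17), (323, 16), (350, 20), (351, 22), (352, 21), (353, 16), (412, -15), (413, -26), (414, -28), (415, -24), (416, -22), (417, -16), (420, 15)]
row 200 [(322, 28), (323, 38), (324, 35), (325, 24), (335, -25), (336, -28), (337, -17), (345, -15), (349, 19), (350, 24), (351, 21), (352, 17), (410, -15), (411, -25), (412, -25), (413, -21), (414, -21), (415, -18), (419, 15)]
row 220 [(322, 26), (323, 38), (324, 35), (325, 23), (334, -19), (335, -35), (336, -41), (337, -28), (349, 20), (350, 23), (351, 20), (352, 15), (409, -20), (410, -26), (411, -25), (412, -22), (413, -22), (417, 16)]
col 430 [(110, 20), (111, 21), (115, 23), (116, 34), (117, 20), (132, -18), (133, -38), (134, -44), (135, -26), (247, 32), (248, 38), (249, 22), (251, -47), (252, -61), (253, -42), (254, -15)]
col 470 [(110, 16), (111, 18), (115, 23), (116, 36), (117, 24), (132, -15), (133, -35), (134, -45), (135, -30), (247, 31), (248, 39), (249, 25), (261, -16), (262, -35), (263, -37), (264, -20), (270, -16), (271, -16)]
col 510 [(111, 20), (112, 15), (115, 18), (116, 32), (117, 22), (133, -30), (134, -45), (135, -36), (247, 27), (248, 38), (249, 28), (252, -19), (253, -31), (254, -29), (255, -16), (258, 24), (259, 33), (260, 24)]
bar [[0.5448, -0.0535], [0.4727, -0.0749], [0.5105, -0.0637]] tool cm [[3.54, 0.61], [-3.98, 0.64], [-0.04, 0.62]]
edge [[0.5297, -0.1357]] tool cm [[-0.22, 8.07]]
P1 [[0.5166, 0.1283], [0.5172, 0.0859], [0.4108, 0.0773], [0.4082, 0.1233]] tool cm [[5.93, -17.64], [4.79, -13.55], [-5.66, -15.71], [-4.62, -20.19]]
```

Call:
{"name": "arm_command", "arguments": {
  "offset": [
    [-0.1,0.6,3],
    [-0.1,0,3],
    [0,0,3],
    [0,0,1],
    [0,0,0],
    [0,0,0],
    [0,0,0],
    [0,0,0]
  ],
  "spin": [0,0,0,0,0,0,0,0],
  "jaw": [6,6,6,5,0,0,0,0],
  "squeeze": 40
}}

```text
t: 4.7
eef_pos: [0.509, -0.0643, 0.0562]
tcp_rot: [[0.961, 0.277, 0.001], [0.277, -0.961, 0.0], [0.001, 0.0, -1.0]]
ft_force: [-0.3, 0.1, 0.2]
gripper_width: 0.0002
finger_force: 0.0
```

Run:
```python
from h import *
f=viewer.grab_frame("wrist"); g=viewer.grab_frame("side")
cv2.imwrite("pics/w4.png",np.vstack([f["img"][100:400],cv2.resize(g["img"][200:360,240:560],(640,320))])[:600])
```

```text
(no output)
```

View pics/w4.png

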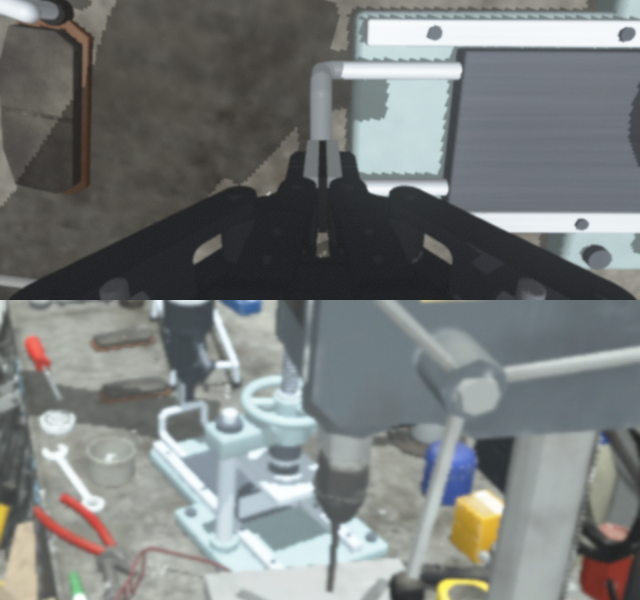

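Run:
```python
from h import *
s=st()
f=viewer.grab_frame("wrist"); print(np.round(f["position"],4),np.round(f["orientation"],3).tolist())
g=cv2.GaussianBlur(cv2.cvtColor(f["img"],cv2.COLOR_BGR2GRAY),(3,3),0).astype(int)
for r in (185,200,215,225,235,245,255,265): print("row",r,[(i,int(v)) for i,v in enumerate(np.diff(g[r])) if abs(v)>12 and 280<i<470])
R=np.array(s["tcp_rot"]); p=np.array(s["eef_pos"])
for t in ([0.011,0,.008],[-0.011,0,.008],[0.011,0,-.011],[.011,.02,.008]): print(t, proj(f,p+R@np.array(t)).round(1))
y=np.array([.277,-.961]); 
cv2.imwrite("pics/w5.png",cv2.resize(f["img"][150:330,220:440],(733,600),interpolation=cv2.INTER_CUBIC))
```

```text
t 4.8 pos [ 0.5088 -0.0643  0.0559] f [-0.3 -0.4 -0. ] w 0.0001 ff 0.0
[ 0.5739 -0.0458  0.2149] [[0.277, 0.926, 0.256], [-0.961, 0.267, 0.073], [-0.001, -0.266, 0.964]]
row 185 [(309, 15), (310, 17), (330, -13), (331, -15), (387, 20), (388, 25), (389, 18), (448, -21), (449, -25), (450, -19), (451, -16), (452, -18), (453, -16)]
row 200 [(309, 17), (310, 17), (330, -14), (331, -16), (332, -13), (385, 17), (386, 24), (387, 22), (445, -15), (446, -24), (447, -22), (448, -14), (450, -16), (451, -18), (459, 13)]
row 215 [(309, 19), (310, 19), (311, 13), (344, -13), (345, -13), (384, 17), (385, 20), (386, 17), (443, -21), (444, -24), (445, -16), (448, -13), (449, -18), (450, -15)]
row 225 [(309, 17), (310, 19), (311, 13), (344, -14), (345, -14), (351, 13), (352, 16), (353, 17), (354, 14), (442, -16), (443, -24), (444, -21), (445, -13), (447, -14), (448, -19), (449, -14)]
row 235 [(309, 19), (310, 21), (311, 14), (343, -13), (344, -17), (345, -14), (351, 14), (352, 18), (353, 18), (354, 13), (441, -15), (442, -24), (443, -22), (444, -13), (446, -14), (447, -19), (448, -14)]
row 245 [(306, 1
[... 251 characters left out ...]
, 21), (305, 22), (317, -17), (318, -24), (319, -19), (325, 22), (326, 22), (338, -17), (339, -22), (340, -16), (352, 20), (353, 30), (354, 30), (355, 22), (356, 14), (440, -20), (441, -25), (442, -22), (443, -15), (444, -17), (445, -19), (446, -13)]
row 265 [(287, -17), (288, -16), (302, 13), (303, 20), (304, 20), (317, -20), (318, -22), (319, -15), (325, 18), (326, 23), (327, 16), (339, -16), (340, -21), (341, -16), (354, 13), (355, 30), (356, 43), (357, 37), (358, 21), (439, -17), (440, -23), (441, -23), (442, -18), (443, -18), (444, -19), (452, 13)]
[0.011, 0, 0.008] [[322.1 219.5]]
[-0.011, 0, 0.008] [[322.1 258.7]]
[0.011, 0, -0.011] [[322.  232.7]]
[0.011, 0.02, 0.008] [[360.9 219.5]]
```

View pics/w5.png

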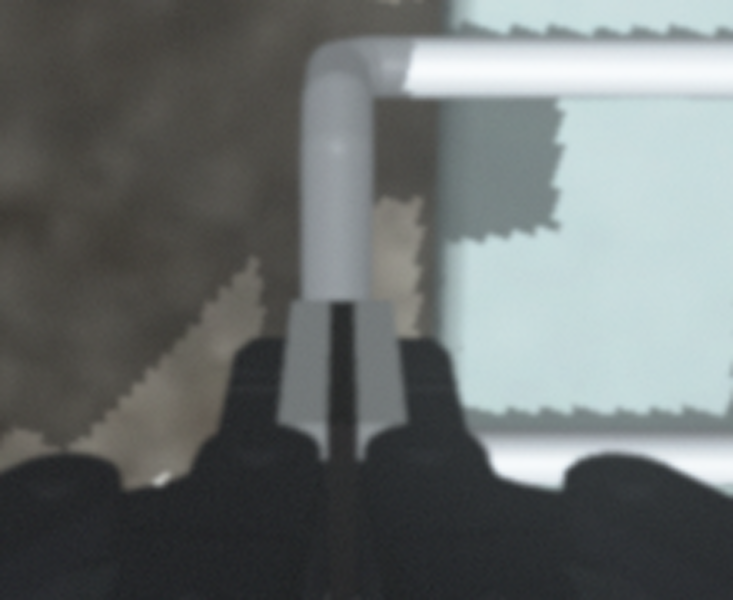

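Call:
{"name": "arm_command", "arguments": {
  "offset": [
    [0,0,0.3],
    [0,0,0.2],
    [0,0,0]
  ],
  "spin": [0,0,0],
  "jaw": [0,0,0]
}}

```text
t: 5.22
eef_pos: [0.509, -0.0646, 0.0515]
tcp_rot: [[0.961, 0.277, 0.0], [0.277, -0.961, -0.0], [0.0, 0.0, -1.0]]
ft_force: [-7.2, -0.1, 23.6]
gripper_width: -0.0001
finger_force: 11.9
```

Call:
{"name": "arm_command", "arguments": {
  "offset": [
    [0,0,0.2],
    [0,0,0]
  ],
  "spin": [0,0],
  "jaw": [0,0]
}}

```text
t: 5.48
eef_pos: [0.5094, -0.0654, 0.0509]
tcp_rot: [[0.961, 0.276, 0.002], [0.276, -0.961, -0.0], [0.001, 0.001, -1.0]]
ft_force: [-17.9, -2.4, 58.2]
gripper_width: 0.0003
finger_force: 29.0
```

Call:
{"name": "arm_command", "arguments": {
  "offset": [
    [0,0,0.2],
    [0,0,0]
  ],
  "spin": [0,0],
  "jaw": [0,0]
}}

```text
t: 5.72
eef_pos: [0.5098, -0.0662, 0.0505]
tcp_rot: [[0.961, 0.275, 0.003], [0.275, -0.961, -0.001], [0.002, 0.002, -1.0]]
ft_force: [-28.1, -6.5, 92.5]
gripper_width: -0.0
finger_force: 46.7
```

Call:
{"name": "arm_command", "arguments": {
  "offset": [
    [0,0,-1],
    [0,0,-1],
    [0,0,0],
    [0,0,1],
    [0,0,1],
    [0,0,0.5],
    [0,0,0.3],
    [0,0,0]
  ],
  "spin": [0,0,0,0,0,0,0,0],
  "jaw": [0,4,4,4,4,4,4,4]
}}

```text
t: 6.72
eef_pos: [0.5086, -0.0644, 0.0385]
tcp_rot: [[0.961, 0.277, -0.0], [0.277, -0.961, -0.0], [-0.0, -0.0, -1.0]]
ft_force: [0.3, 0.3, 0.4]
gripper_width: 0.0397
finger_force: 0.0
```

Run:
```python
from h import *
st()
f=viewer.grab_frame("wrist");cv2.imwrite("pics/w6.png",f["img"])
g=cv2.GaussianBlur(cv2.cvtColor(f["img"],cv2.COLOR_BGR2GRAY),(3,3),0).astype(int)
for r in (190,215,235,255): print("row",r,[(i,int(v)) for i,v in enumerate(np.diff(g[r])) if abs(v)>12 and 240<i<400])
```

```text
t 6.72 pos [ 0.5086 -0.0644  0.0385] f [0.3 0.3 0.4] w 0.0397 ff 0.0
row 190 [(313, 17), (314, 16), (336, -14), (337, -17), (356, 16), (357, 17), (358, 15), (371, -18), (372, -26), (373, -21)]
row 215 [(312, 16), (313, 21), (314, 17), (336, -14), (337, -16)]
row 235 [(312, 14), (313, 19), (314, 16), (345, -13), (346, -18), (347, -13), (393, 13), (394, 19), (395, 14)]
row 255 [(252, 16), (253, 23), (254, 19), (266, -21), (267, -24), (268, -18), (300, -13), (312, 16), (313, 21), (314, 16), (346, -17), (347, -13), (353, 13), (354, 17), (355, 18), (356, 15), (365, -25), (366, -45), (367, -48), (368, -30), (376, 18), (377, 22), (378, 16), (389, -16), (390, -20), (391, -15), (397, 15), (398, 23), (399, 29)]
```

Call:
{"name": "arm_command", "arguments": {
  "offset": [
    [0,0,0.3],
    [0,0,0],
    [0,0,0],
    [0,0,0]
  ],
  "spin": [0,0,0,0],
  "jaw": [4,0,0,0],
  "squeeze": 40
}}

```text
t: 7.28
eef_pos: [0.5088, -0.0644, 0.0358]
tcp_rot: [[0.961, 0.277, 0.0], [0.277, -0.961, -0.0], [0.0, 0.0, -1.0]]
ft_force: [-0.6, -1.2, 2.7]
gripper_width: 0.0078
finger_force: 39.0
```

Call:
{"name": "arm_command", "arguments": {
  "offset": [
    [0,-0.6,0],
    [0,-0.8,0],
    [0,-0.8,0],
    [0,-0.6,0],
    [0,0,0]
  ],
  "spin": [0,0,0,0,0],
  "jaw": [0,0,0,0,0]
}}

```text
t: 7.9
eef_pos: [0.5008, -0.0362, 0.0358]
tcp_rot: [[0.96, 0.278, -0.0], [0.278, -0.96, 0.001], [-0.0, -0.001, -1.0]]
ft_force: [-1.2, 2.3, 6.2]
gripper_width: 0.0081
finger_force: 39.7
```

Call:
{"name": "arm_command", "arguments": {
  "offset": [
    [0,-0.3,0],
    [0,-0.3,0],
    [0,0,0]
  ],
  "spin": [0,0,0],
  "jaw": [0,0,0]
}}

```text
t: 8.28
eef_pos: [0.4993, -0.031, 0.0358]
tcp_rot: [[0.961, 0.278, 0.0], [0.278, -0.961, 0.0], [0.0, -0.0, -1.0]]
ft_force: [-0.1, 0.3, 6.9]
gripper_width: 0.0082
finger_force: 39.7
```

Call:
{"name": "arm_command", "arguments": {
  "offset": [
    [0,-0.3,0],
    [0,-0.2,0],
    [0,0,0]
  ],
  "spin": [0,0,0],
  "jaw": [0,0,0]
}}

```text
t: 8.65
eef_pos: [0.4984, -0.0278, 0.0358]
tcp_rot: [[0.961, 0.276, 0.001], [0.276, -0.961, -0.001], [0.001, 0.001, -1.0]]
ft_force: [3.8, -9.7, 1.9]
gripper_width: 0.0085
finger_force: 39.5
```

Call:
{"name": "arm_command", "arguments": {
  "offset": [
    [0,-0.2,0],
    [0,0,0]
  ],
  "spin": [0,0],
  "jaw": [0,0]
}}

```text
t: 8.9
eef_pos: [0.4984, -0.0277, 0.0358]
tcp_rot: [[0.962, 0.275, 0.002], [0.275, -0.962, -0.003], [0.001, 0.004, -1.0]]
ft_force: [8.0, -21.0, -3.7]
gripper_width: 0.0082
finger_force: 39.4
```

Call:
{"name": "arm_command", "arguments": {
  "offset": [
    [0,0.2,0],
    [0,0,0],
    [0,0,-3],
    [0,0,-3],
    [0,0,-3],
    [0,-3.4,-3],
    [0.2,-3.4,0],
    [0.2,-3.4,0]
  ],
  "spin": [0,0,0,0,0,0,0,0],
  "jaw": [1.5,3,6,6,7,7,7,7]
}}

```text
t: 9.9
eef_pos: [0.4729, 0.0738, 0.1559]
tcp_rot: [[0.961, 0.278, 0.0], [0.278, -0.961, 0.0], [0.0, -0.0, -1.0]]
ft_force: [0.9, 0.4, -0.9]
gripper_width: 0.0701
finger_force: 0.0
```

Call:
{"name": "arm_command", "arguments": {
  "offset": [
    [0,-3.4,0],
    [0,0,0],
    [0,0,0]
  ],
  "spin": [0.1,0.11,0],
  "jaw": [7,7,7]
}}

```text
t: 10.28
eef_pos: [0.4636, 0.1055, 0.1555]
tcp_rot: [[0.997, 0.072, -0.001], [0.072, -0.997, -0.0], [-0.001, 0.0, -1.0]]
ft_force: [-0.1, 0.2, -0.1]
gripper_width: 0.07
finger_force: 0.0
```

Run:
```python
from h import *
s=st(); print(np.round(s["tcp_rot"],3).tolist())
f=viewer.grab_frame("wrist"); np.save("w7.npy",f,allow_pickle=True); cv2.imwrite("pics/w7.png",f["img"])
```

```text
t 10.28 pos [0.4636 0.1055 0.1555] f [-0.1  0.2 -0.1] w 0.07 ff 0.0
[[0.997, 0.072, -0.001], [0.072, -0.997, -0.0], [-0.001, 0.0, -1.0]]
```

View pics/w7.png

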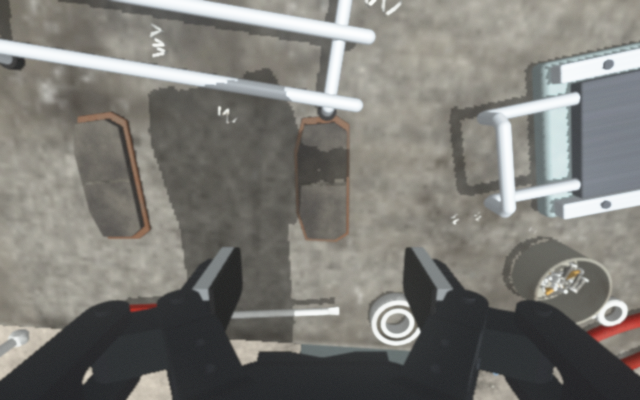

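```bash
cat >> h.py <<'E'
def tl(f,n,pts,z):
    s=status.get_state(); R=np.array(s["tcp_rot"]); p=np.array(s["eef_pos"])
    P=cast(f,pts,z); print(n,P[:,:2].round(4).tolist(),"tool cm",((P-p)@R*100).round(2)[:,:2].tolist()); return P
def rust(img,roi):
    hsv=cv2.cvtColor(img,cv2.COLOR_BGR2HSV); m=cv2.inRange(hsv,(2,60,30),(18,255,220)); k=np.zeros_like(m); x0,y0,x1,y1=roi; k[y0:y1,x0:x1]=m[y0:y1,x0:x1]
    return k
E
python3 - <<'E'
from h import *
f=np.load("w7.npy",allow_pickle=True).item()
for roi in ((285,105,365,250),(65,100,165,245)):
    k=rust(f["img"],roi); n,l,s,c=cv2.connectedComponentsWithStats(k); k=np.isin(l,[i for i in range(1,n) if s[i,4]>6])
    p=np.argwhere(k)[:,::-1]; r=cv2.minAreaRect(p.astype(np.float32)); print(r)
    tl(f,"ctr",[r[0]],.005); q=tl(f,"box",cv2.boxPoints(r),.004)
    d=q[1]-q[0],q[2]-q[1]; print([ (np.linalg.norm(v).round(4),np.degrees(np.arctan2(v[1],v[0])).round(1)) for v in d])
E
```

```text
((321.4999694824219, 178.5), (124.99998474121094, 52.99999237060547), 90.0)
ctr [[0.4659, 0.1065]] tool cm [[0.24, -0.12]]
box [[0.5202, 0.1339], [0.5236, 0.0872], [0.4055, 0.0762], [0.4018, 0.1278]] tool cm [[5.85, -2.46], [5.84, 2.23], [-6.01, 2.45], [-6.0, -2.72]]
[(np.float64(0.0468), np.float64(-85.8)), (np.float64(0.1185), np.float64(-174.7))]
((116.46043395996094, 174.73902893066406), (133.35462951660156, 48.496376037597656), 75.037841796875)
ctr [[0.4557, 0.2953]] tool cm [[0.61, -19.03]]
box [[0.5057, 0.3271], [0.5194, 0.2849], [0.4005, 0.2616], [0.384, 0.3081]] tool cm [[5.82, -21.84], [6.88, -17.52], [-5.15, -16.08], [-6.45, -20.84]]
[(np.float64(0.0444), np.float64(-72.0)), (np.float64(0.1212), np.float64(-168.9))]
```

Call:
{"name": "arm_command", "arguments": {
  "offset": [
    [-0.1,-0.1,3],
    [0,0,3],
    [0,0,3],
    [0,0,2.5],
    [0,0,1],
    [0,0,0]
  ],
  "spin": [0,0,0,0,0,0],
  "jaw": [6.6,6.6,6.6,6.6,6.6,6.6]
}}

```text
t: 11.08
eef_pos: [0.4629, 0.1056, 0.0306]
tcp_rot: [[0.997, 0.071, -0.001], [0.071, -0.997, -0.0], [-0.001, 0.0, -1.0]]
ft_force: [0.4, -0.1, 0.9]
gripper_width: 0.0657
finger_force: 0.0
```

Call:
{"name": "arm_command", "arguments": {
  "offset": [
    [0,0,0.5],
    [0,0,0.3],
    [0,0,0]
  ],
  "spin": [0,0,0],
  "jaw": [6.6,6.6,6.6]
}}

```text
t: 11.45
eef_pos: [0.463, 0.1059, 0.0228]
tcp_rot: [[0.997, 0.071, 0.0], [0.071, -0.997, 0.0], [0.0, -0.0, -1.0]]
ft_force: [0.1, 0.3, -0.3]
gripper_width: 0.0658
finger_force: 0.0
```

Call:
{"name": "arm_command", "arguments": {
  "offset": [
    [0,0,0.5],
    [0,0,0.3],
    [0,0,0]
  ],
  "spin": [0,0,0],
  "jaw": [6.2,6.2,6.2]
}}

```text
t: 11.82
eef_pos: [0.4628, 0.1058, 0.0144]
tcp_rot: [[0.997, 0.071, -0.001], [0.071, -0.997, -0.0], [-0.001, 0.0, -1.0]]
ft_force: [0.3, 0.0, -0.2]
gripper_width: 0.0617
finger_force: 0.0
```

Call:
{"name": "arm_command", "arguments": {
  "offset": [
    [0,0,0.3],
    [0,0,0.2],
    [0,0,0]
  ],
  "spin": [0,0,0],
  "jaw": [6.2,6.2,6.2]
}}

```text
t: 12.2
eef_pos: [0.4629, 0.1058, 0.0095]
tcp_rot: [[0.997, 0.071, -0.0], [0.071, -0.997, -0.0], [-0.0, 0.0, -1.0]]
ft_force: [-0.2, 0.4, 0.5]
gripper_width: 0.0621
finger_force: 0.0
```

Call:
{"name": "arm_command", "arguments": {
  "offset": [
    [0,0,0.2],
    [0,0,0]
  ],
  "spin": [0,0],
  "jaw": [6.2,6.2]
}}

```text
t: 12.45
eef_pos: [0.4629, 0.1058, 0.0075]
tcp_rot: [[0.997, 0.071, -0.0], [0.071, -0.997, -0.0], [-0.0, 0.0, -1.0]]
ft_force: [0.1, -0.3, -0.9]
gripper_width: 0.0622
finger_force: 0.0
```

Run:
```python
from h import *
st()
f=viewer.grab_frame("wrist");cv2.imwrite("pics/w8.png",cv2.resize(f["img"][130:330,170:490],(800,500),interpolation=cv2.INTER_CUBIC))
```

```text
t 12.45 pos [0.4629 0.1058 0.0075] f [ 0.1 -0.3 -0.9] w 0.0622 ff 0.0
```

View pics/w8.png

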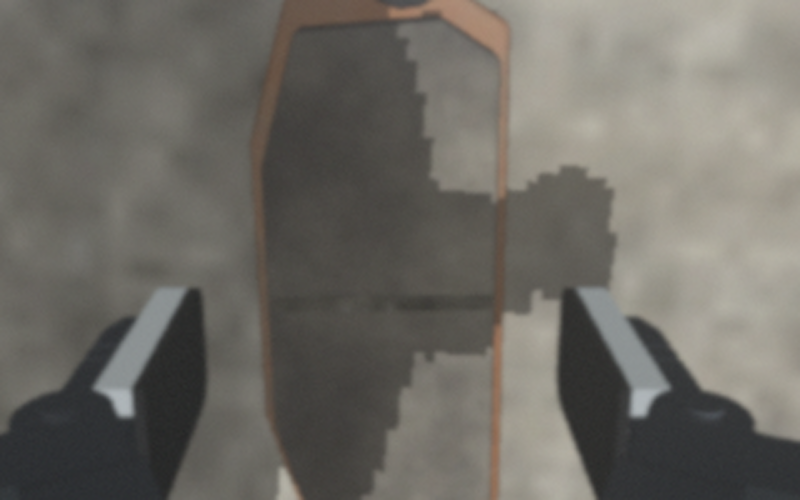

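Call:
{"name": "arm_command", "arguments": {
  "offset": [
    [0,0,0.8],
    [0,0,0.6],
    [0,0,0.4],
    [0,0,0]
  ],
  "spin": [0,0,0,0],
  "jaw": [6.2,6.2,6.2,6.2]
}}

```text
t: 13.0
eef_pos: [0.4627, 0.1058, -0.0107]
tcp_rot: [[0.997, 0.071, -0.001], [0.071, -0.997, -0.0], [-0.001, 0.0, -1.0]]
ft_force: [-0.2, -0.7, 0.1]
gripper_width: 0.0618
finger_force: 0.0
```

Call:
{"name": "arm_command", "arguments": {
  "offset": [
    [0,0,0.3],
    [0,0,0.2],
    [0,0,0]
  ],
  "spin": [0,0,0],
  "jaw": [6.2,6.2,6.2]
}}

```text
t: 13.38
eef_pos: [0.4629, 0.1058, -0.0154]
tcp_rot: [[0.997, 0.071, -0.0], [0.071, -0.997, -0.0], [-0.0, 0.0, -1.0]]
ft_force: [0.2, 0.0, 0.5]
gripper_width: 0.0622
finger_force: 0.0
```

Call:
{"name": "arm_command", "arguments": {
  "offset": [
    [0,0,0.2],
    [0,0,0]
  ],
  "spin": [0,0],
  "jaw": [6.2,6.2]
}}

```text
t: 13.62
eef_pos: [0.4629, 0.1058, -0.0174]
tcp_rot: [[0.997, 0.071, -0.0], [0.071, -0.997, -0.0], [-0.0, 0.0, -1.0]]
ft_force: [-0.9, 0.2, 0.5]
gripper_width: 0.0622
finger_force: 0.0
```

Call:
{"name": "arm_command", "arguments": {
  "offset": [
    [0,0,0],
    [0,0,0],
    [0,0,0]
  ],
  "spin": [0,0,0],
  "jaw": [4,4,4],
  "squeeze": 70
}}

```text
t: 14.0
eef_pos: [0.463, 0.106, -0.0168]
tcp_rot: [[0.997, 0.071, 0.0], [0.071, -0.997, 0.0], [0.0, -0.0, -1.0]]
ft_force: [-5.1, -0.9, 16.6]
gripper_width: 0.0468
finger_force: 69.2
```

Call:
{"name": "arm_command", "arguments": {
  "offset": [
    [0,0,-1],
    [0,0,-3],
    [0,1,-4],
    [1,4.5,-4],
    [1,4.5,-2],
    [1,4.5,0],
    [1,4.5,0],
    [1,4.5,0]
  ],
  "spin": [0,0,0,0,0,0,0,0],
  "jaw": [4,4,4,4,4,4,4,4]
}}

```text
t: 15.0
eef_pos: [0.5296, -0.1264, 0.1231]
tcp_rot: [[0.997, 0.071, 0.0], [0.071, -0.997, 0.0], [0.0, -0.0, -1.0]]
ft_force: [1.1, 0.2, -3.1]
gripper_width: 0.0467
finger_force: 73.0
```

Call:
{"name": "arm_command", "arguments": {
  "offset": [
    [0.6,4.4,0],
    [0,0,0],
    [0,0,0],
    [0,0,0],
    [0,0,0],
    [0,0,0],
    [0,0,0],
    [0,0,0]
  ],
  "spin": [0,-0.178,-0.178,-0.178,-0.178,-0.178,-0.178,-0.178],
  "jaw": [4,4,4,4,4,4,4,4]
}}

```text
t: 16.0
eef_pos: [0.5383, -0.1685, 0.1229]
tcp_rot: [[0.246, 0.969, -0.001], [0.969, -0.246, -0.0], [-0.0, -0.0, -1.0]]
ft_force: [0.2, 0.1, -2.5]
gripper_width: 0.0467
finger_force: 73.1
```

Call:
{"name": "arm_command", "arguments": {
  "offset": [
    [0,0,0],
    [0,0,0],
    [0,0,0],
    [0,0,0]
  ],
  "spin": [-0.178,-0.178,-0.178,0],
  "jaw": [4,4,4,4]
}}

```text
t: 16.5
eef_pos: [0.5383, -0.1687, 0.1229]
tcp_rot: [[-0.275, 0.961, -0.0], [0.961, 0.275, 0.0], [0.0, -0.0, -1.0]]
ft_force: [0.3, -0.7, -3.2]
gripper_width: 0.047
finger_force: 72.8
```

Run:
```python
from h import *
s=st(); print(np.round(s["tcp_rot"],3).tolist())
f=viewer.grab_frame("wrist"); np.save("w9.npy",f,allow_pickle=True); cv2.imwrite("pics/w9.png",f["img"])
```

```text
t 16.5 pos [ 0.5383 -0.1687  0.1229] f [ 0.3 -0.7 -3.2] w 0.047 ff 72.8
[[-0.275, 0.961, -0.0], [0.961, 0.275, 0.0], [0.0, -0.0, -1.0]]
```

View pics/w9.png

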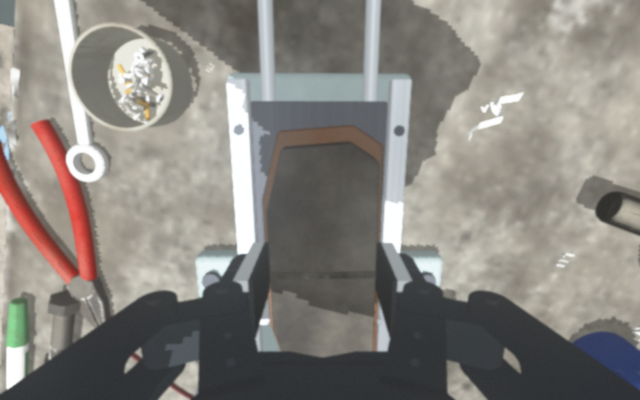

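Run:
```python
from h import *
f=np.load("w9.npy",allow_pickle=True).item()
g=cv2.GaussianBlur(cv2.cvtColor(f["img"],cv2.COLOR_BGR2GRAY),(3,3),0).astype(int)
for r in (105,110,115,120): print("row",r,[(i,int(v)) for i,v in enumerate(np.diff(g[r])) if abs(v)>12 and 220<i<420])
for c in (300,320,345): print("col",c,[(i,int(v)) for i,v in enumerate(np.diff(g[:,c])) if abs(v)>9 and 80<i<170])
tl(f,"bededge",[(250,101),(318.5,101),(387,101)],.034)
for z in (.14,.145): tl(f,"pad front",[(285,127.5),(320,125.5),(350,125)],z)
tl(f,"pad sides",[(267,200),(383,200)],.145)
tl(f,"strip",[(230,90),(409,90)],.036)
```

```text
row 105 [(225, 16), (226, 27), (227, 22), (242, -14), (245, -14), (246, -17), (247, -15), (248, -14), (249, -13), (250, -14), (386, 14), (387, 17), (388, 14), (389, 15), (390, 18), (391, 14), (408, -22), (409, -27), (410, -20)]
row 110 [(226, 21), (227, 27), (228, 17), (243, -13), (244, -19), (245, -20), (246, -19), (247, -17), (248, -14), (249, -13), (250, -14), (386, 14), (387, 16), (388, 16), (389, 17), (390, 17), (391, 13), (408, -24), (409, -28), (410, -18)]
row 115 [(226, 19), (227, 27), (228, 19), (246, -16), (247, -35), (248, -36), (249, -23), (250, -16), (386, 15), (387, 16), (388, 16), (389, 18), (390, 16), (407, -16), (408, -24), (409, -23), (410, -14)]
row 120 [(226, 13), (227, 26), (228, 23), (247, -28), (248, -37), (249, -26), (386, 16), (387, 14), (388, 15), (389, 18), (390, 15), (407, -22), (408, -26), (409, -19)]
col 300 [(99, -13), (100, -22), (101, -18)]
col 320 [(99, -12), (100, -20), (101, -19)]
col 345 [(99, -11), (100, -21), (101, -18)]
bededge [[0.4709, -0.1149], [0.5168, -0.1018], [0.5627, -0.0887]] tool cm [[7.01, -5.03], [7.03, -0.25], [7.04, 4.52]]
pad front [[0.508, -0.1165], [0.5214, -0.1118], [0.5331, -0.1083]] tool cm [[5.85, -1.5], [5.94, -0.08], [5.96, 1.14]]
pad front [[0.5084, -0.116], [0.5214, -0.1115], [0.5326, -0.1081]] tool cm [[5.88, -1.45], [5.96, -0.07], [5.99, 1.1]]
pad sides [[0.5085, -0.1467], [0.5548, -0.1335]] tool cm [[2.93, -2.27], [2.94, 2.55]]
strip [[0.4565, -0.1115], [0.5745, -0.0778]] tool cm [[7.73, -6.32], [7.77, 5.96]]
```

Call:
{"name": "arm_command", "arguments": {
  "offset": [
    [0.1,-0.3,2.5],
    [0,0,2.5],
    [0,0,2.5],
    [0,0,1.8],
    [0,0,1],
    [0,0,0]
  ],
  "spin": [0,0,0,0,0,0],
  "jaw": [4,4,4,4,4,4]
}}

```text
t: 17.3
eef_pos: [0.5353, -0.1683, 0.0194]
tcp_rot: [[-0.276, 0.961, -0.001], [0.961, 0.276, 0.0], [0.0, -0.001, -1.0]]
ft_force: [-0.3, 0.5, -3.0]
gripper_width: 0.0465
finger_force: 72.9
```

Call:
{"name": "arm_command", "arguments": {
  "offset": [
    [0,0,0.2],
    [0,0,0]
  ],
  "spin": [0,0],
  "jaw": [4,4]
}}

```text
t: 17.55
eef_pos: [0.5357, -0.1684, 0.0181]
tcp_rot: [[-0.276, 0.961, 0.001], [0.961, 0.276, -0.0], [-0.0, 0.001, -1.0]]
ft_force: [0.2, -0.8, -3.5]
gripper_width: 0.0467
finger_force: 72.8
```

Call:
{"name": "arm_command", "arguments": {
  "offset": [
    [0,0,0.1],
    [0,0,0]
  ],
  "spin": [0,0],
  "jaw": [4,4]
}}

```text
t: 17.8
eef_pos: [0.5357, -0.1685, 0.0174]
tcp_rot: [[-0.276, 0.961, 0.001], [0.961, 0.276, -0.0], [-0.001, 0.001, -1.0]]
ft_force: [-2.6, 0.7, 7.0]
gripper_width: 0.0469
finger_force: 74.3
```

Call:
{"name": "arm_command", "arguments": {
  "offset": [
    [0,0,0.05],
    [0,0,0]
  ],
  "spin": [0,0],
  "jaw": [4,4]
}}

```text
t: 18.05
eef_pos: [0.5358, -0.1687, 0.0173]
tcp_rot: [[-0.276, 0.961, 0.001], [0.961, 0.276, -0.001], [-0.001, 0.001, -1.0]]
ft_force: [-5.2, 0.7, 14.9]
gripper_width: 0.0472
finger_force: 75.6
```

Call:
{"name": "arm_command", "arguments": {
  "offset": [
    [0,0,-0.1],
    [0,0,0],
    [0,0,-2],
    [0,0,-4],
    [0,0,-4],
    [4.7,0.5,-4],
    [4.7,0.5,0],
    [4.7,0.5,0]
  ],
  "spin": [0,0,0,0,0,0,0,0],
  "jaw": [5.4,6,6.2,7,7,7,7,7]
}}

```text
t: 19.05
eef_pos: [0.5107, -0.0273, 0.1578]
tcp_rot: [[-0.276, 0.961, 0.001], [0.961, 0.276, -0.0], [-0.0, 0.001, -1.0]]
ft_force: [1.1, 0.5, -0.4]
gripper_width: 0.0701
finger_force: 0.0
```

Call:
{"name": "arm_command", "arguments": {
  "offset": [
    [4.7,0.5,0],
    [4.7,0.5,0],
    [4.7,0.5,0],
    [4.7,0.5,0],
    [4.7,0.5,0],
    [4.7,0.5,0],
    [4.6,0.3,0],
    [0,0,0]
  ],
  "spin": [0,0,0,0,0,0,0,0.18],
  "jaw": [7,7,7,7,7,7,7,7]
}}

```text
t: 20.05
eef_pos: [0.4505, 0.2992, 0.1571]
tcp_rot: [[-0.102, 0.995, -0.001], [0.995, 0.102, 0.001], [0.001, -0.0, -1.0]]
ft_force: [0.4, -1.1, -0.4]
gripper_width: 0.0702
finger_force: 0.0
```

Call:
{"name": "arm_command", "arguments": {
  "offset": [
    [0,0,0],
    [0,0,0],
    [0,0,0],
    [0,0,0],
    [0,0,0],
    [0,0,0],
    [0,0,0],
    [0,0,0]
  ],
  "spin": [0.18,0.18,0.18,0.18,0.18,0.18,0.18,0.18],
  "jaw": [7,7,7,7,7,7,7,7]
}}

```text
t: 21.05
eef_pos: [0.4519, 0.2957, 0.1572]
tcp_rot: [[0.975, 0.223, -0.0], [0.223, -0.975, 0.0], [-0.0, -0.0, -1.0]]
ft_force: [-0.2, -0.5, 0.3]
gripper_width: 0.0698
finger_force: 0.0
```

```bash
cat >> h.py <<'E'
def pad(f,roi,zz=.004):
    k=rust(f["img"],roi); n,l,s,c=cv2.connectedComponentsWithStats(k); k=np.isin(l,[i for i in range(1,n) if s[i,4]>6])
    p=np.argwhere(k)[:,::-1]; q=cast(f,p,zz)[:,:2]; r=cv2.minAreaRect((q*1000).astype(np.float32)); print("px bbox",p.min(0),p.max(0),"world mm rect",r)
    s=status.get_state(); R=np.array(s["tcp_rot"]); v=np.array(s["eef_pos"])
    c=np.array(r[0])/1000-v[:2]; print("ctr tool cm",(np.r_[c,0]@R*100).round(2)[:2],"tool x ang",np.degrees(np.arctan2(R[1,0],R[0,0])).round(1))
E
python3 - <<'E'
from h import *
s=st()
f=viewer.grab_frame("wrist"); np.save("w10.npy",f,allow_pickle=True)
pad(f,(200,60,440,260))
E
```

```text
t 21.05 pos [0.4519 0.2957 0.1572] f [-0.2 -0.5  0.3] w 0.0698 ff 0.0
px bbox [289 115] [350 240] world mm rect ((451.5611267089844, 300.4878234863281), (119.43496704101562, 49.45450973510742), 7.228463172912598)
ctr tool cm [ 0.06 -0.47] tool x ang 12.3
```

Call:
{"name": "arm_command", "arguments": {
  "offset": [
    [0.1,-0.5,4],
    [0,0,4],
    [0,0,4],
    [0,0,3],
    [0,0,1.5],
    [0,0,0.6],
    [0,0,0.2],
    [0,0,0]
  ],
  "spin": [0.09,0,0,0,0,0,0,0],
  "jaw": [6.4,6.4,6.4,6.4,6.4,6.4,6.4,6.4]
}}

```text
t: 22.1
eef_pos: [0.4522, 0.301, -0.0151]
tcp_rot: [[0.99, 0.141, 0.001], [0.141, -0.99, 0.001], [0.001, -0.001, -1.0]]
ft_force: [0.6, 0.4, 0.2]
gripper_width: 0.0638
finger_force: 0.0
```

Call:
{"name": "arm_command", "arguments": {
  "offset": [
    [0,0,0],
    [0,0,0],
    [0,0,0],
    [0,0,0]
  ],
  "spin": [0,0,0,0],
  "jaw": [4,4,4,4],
  "squeeze": 70
}}

```text
t: 22.6
eef_pos: [0.4522, 0.3009, -0.0145]
tcp_rot: [[0.99, 0.14, 0.001], [0.14, -0.99, 0.001], [0.001, -0.0, -1.0]]
ft_force: [-5.0, -3.5, 18.8]
gripper_width: 0.0454
finger_force: 68.6
```

Call:
{"name": "arm_command", "arguments": {
  "offset": [
    [0,0,0],
    [0,0,0.2],
    [0,0,0.15],
    [0,0,0],
    [0,0,0],
    [0,0,0]
  ],
  "spin": [0,0,0,0,0,0],
  "jaw": [6,6,6,4,4,4],
  "squeeze": 70
}}

```text
t: 23.35
eef_pos: [0.453, 0.3017, -0.018]
tcp_rot: [[0.99, 0.141, 0.002], [0.141, -0.99, 0.002], [0.003, -0.001, -1.0]]
ft_force: [-1.6, -0.1, 22.7]
gripper_width: 0.047
finger_force: 81.1
```

Call:
{"name": "arm_command", "arguments": {
  "offset": [
    [0,0,-0.8],
    [0,0,-4],
    [0,0,-4],
    [0.1,3.7,-4],
    [0.1,4.8,-2],
    [0.2,4.8,0],
    [0.2,4.8,0],
    [0.2,4.8,0]
  ],
  "spin": [0,0,0,0,0,0,0,0],
  "jaw": [4,4,4,4,4,4,4,4]
}}

```text
t: 24.35
eef_pos: [0.4916, 0.0735, 0.1287]
tcp_rot: [[0.99, 0.14, -0.0], [0.14, -0.99, -0.0], [-0.0, 0.0, -1.0]]
ft_force: [0.4, 0.5, -3.3]
gripper_width: 0.0473
finger_force: 73.7
```

Call:
{"name": "arm_command", "arguments": {
  "offset": [
    [0.2,4.8,0],
    [0.2,4.8,0],
    [0.2,4.8,0],
    [0.2,4.8,0],
    [0.2,5.6,0],
    [0,0,0],
    [0,0,0],
    [0,0,0]
  ],
  "spin": [0,0,0,0,0,-0.171,-0.171,-0.171],
  "jaw": [4,4,4,4,4,4,4,4]
}}

```text
t: 25.35
eef_pos: [0.536, -0.1689, 0.1283]
tcp_rot: [[0.79, 0.612, -0.001], [0.612, -0.79, 0.0], [-0.001, -0.001, -1.0]]
ft_force: [-0.1, -0.1, -3.8]
gripper_width: 0.0467
finger_force: 73.8
```

Call:
{"name": "arm_command", "arguments": {
  "offset": [
    [0,0,0],
    [0,0,0],
    [0,0,0],
    [0,0,0],
    [0,0,0],
    [0,0,0],
    [0,0,0],
    [0,0,0]
  ],
  "spin": [-0.171,-0.171,-0.171,-0.171,-0.171,-0.171,-0.171,0],
  "jaw": [4,4,4,4,4,4,4,4]
}}

```text
t: 26.35
eef_pos: [0.5361, -0.1691, 0.1284]
tcp_rot: [[-0.275, 0.961, -0.001], [0.961, 0.275, 0.0], [0.001, -0.001, -1.0]]
ft_force: [-0.3, -0.7, -3.7]
gripper_width: 0.0468
finger_force: 73.8
```

Run:
```python
from h import *
s=st(); print(np.round(s["tcp_rot"],3).tolist())
f=viewer.grab_frame("wrist"); np.save("w11.npy",f,allow_pickle=True); cv2.imwrite("pics/w11.png",f["img"])
p=np.array([.5358,-.1687])-s["eef_pos"][:2]; print("to go tool",(np.r_[p,0]@np.array(s["tcp_rot"])*100).round(2))
g=cv2.GaussianBlur(cv2.cvtColor(f["img"],cv2.COLOR_BGR2GRAY),(3,3),0).astype(int)
for r in (105,110): print("row",r,[(i,int(v)) for i,v in enumerate(np.diff(g[r])) if abs(v)>12 and 220<i<420])
for c in (300,320,345): print("col",c,[(i,int(v)) for i,v in enumerate(np.diff(g[:,c])) if abs(v)>9 and 70<i<170])
k=rust(f["img"],(240,80,410,330)); ys,xs=np.nonzero(k); print(xs.min(),xs.max(),ys.min(), [(r,np.nonzero(k[r])[0].tolist()[::6]) for r in range(ys.min(),ys.min()+60,8)])
```

```text
t 26.35 pos [ 0.5361 -0.1691  0.1284] f [-0.3 -0.7 -3.7] w 0.0468 ff 73.8
[[-0.275, 0.961, -0.001], [0.961, 0.275, 0.0], [0.001, -0.001, -1.0]]
to go tool [ 0.05 -0.02  0.  ]
row 105 [(231, 23), (232, 27), (233, 16), (244, -15), (250, -15), (251, -17), (252, -15), (253, -15), (254, -14), (388, 15), (389, 15), (390, 15), (391, 18), (392, 17), (409, -17), (410, -25), (411, -23), (412, -13)]
row 110 [(231, 20), (232, 29), (233, 19), (245, -15), (246, -14), (250, -14), (251, -17), (252, -16), (253, -14), (254, -14), (255, -14), (388, 16), (389, 16), (390, 16), (391, 18), (392, 16), (409, -22), (410, -28), (411, -19)]
col 300 [(73, 13), (74, 13), (100, -13), (101, -22), (102, -18)]
col 320 [(73, 13), (74, 13), (100, -14), (101, -21), (102, -18), (146, -10)]
col 345 [(72, 10), (73, 16), (74, 16), (75, 11), (100, -14), (101, -22), (102, -18), (144, -11)]
267 383 117 [(117, [326, 332, 338]), (125, [297, 303, 309, 315, 321, 327, 340, 346, 352]), (133, [294, 300, 306, 312, 318, 324, 330, 336, 342, 348, 354, 360]), (141, [279, 285, 291, 297, 303, 309, 315, 321, 327, 333, 339, 345, 351, 357, 363, 369]), (149, [277, 283, 364, 371, 377]), (157, [275, 372, 378]), (165, [273]), (173, [])]
```

Call:
{"name": "arm_command", "arguments": {
  "offset": [
    [0.05,0,3],
    [0,0,3],
    [0,0,2],
    [0,0,1.2],
    [0,0,0.4],
    [0,0,0]
  ],
  "spin": [0,0,0,0,0,0],
  "jaw": [4,4,4,4,4,4]
}}

```text
t: 27.15
eef_pos: [0.5366, -0.1686, 0.033]
tcp_rot: [[-0.276, 0.961, 0.0], [0.961, 0.276, -0.0], [-0.0, 0.0, -1.0]]
ft_force: [-0.1, 0.0, -2.8]
gripper_width: 0.0469
finger_force: 73.8
```

Call:
{"name": "arm_command", "arguments": {
  "offset": [
    [0,0,0.1],
    [0,0,0]
  ],
  "spin": [0,0],
  "jaw": [4,4]
}}

```text
t: 27.4
eef_pos: [0.5366, -0.1686, 0.0321]
tcp_rot: [[-0.276, 0.961, 0.001], [0.961, 0.276, -0.0], [-0.0, 0.0, -1.0]]
ft_force: [-0.5, -0.0, -3.2]
gripper_width: 0.047
finger_force: 73.8
```

Call:
{"name": "arm_command", "arguments": {
  "offset": [
    [0,0,0.1],
    [0,0,0]
  ],
  "spin": [0,0],
  "jaw": [4,4]
}}

```text
t: 27.65
eef_pos: [0.5364, -0.1685, 0.0307]
tcp_rot: [[-0.276, 0.961, -0.0], [0.961, 0.276, -0.0], [-0.0, -0.0, -1.0]]
ft_force: [0.1, -1.1, -3.1]
gripper_width: 0.047
finger_force: 73.8
```

Call:
{"name": "arm_command", "arguments": {
  "offset": [
    [0,0,0.08],
    [0,0,0]
  ],
  "spin": [0,0],
  "jaw": [4,4]
}}

```text
t: 27.9
eef_pos: [0.5364, -0.1686, 0.03]
tcp_rot: [[-0.276, 0.961, -0.0], [0.961, 0.276, -0.0], [-0.0, -0.0, -1.0]]
ft_force: [-1.7, -0.7, 1.0]
gripper_width: 0.0474
finger_force: 74.2
```

Call:
{"name": "arm_command", "arguments": {
  "offset": [
    [0,0,0.05],
    [0,0,0]
  ],
  "spin": [0,0],
  "jaw": [4,4]
}}

```text
t: 28.15
eef_pos: [0.5365, -0.1686, 0.0299]
tcp_rot: [[-0.276, 0.961, 0.0], [0.961, 0.276, -0.0], [-0.0, 0.0, -1.0]]
ft_force: [-4.5, 1.3, 11.0]
gripper_width: 0.0474
finger_force: 75.2
```

Call:
{"name": "arm_command", "arguments": {
  "offset": [
    [0,0,-0.05],
    [0,0,0],
    [0,0,-2],
    [0,0,-4],
    [0,0,-5],
    [0,0,-1],
    [0,0,0]
  ],
  "spin": [0,0,0,0,0,0,0],
  "jaw": [5.4,6,6.2,8,8.5,8.5,8.5]
}}

```text
t: 29.02
eef_pos: [0.5366, -0.1686, 0.1501]
tcp_rot: [[-0.276, 0.961, 0.001], [0.961, 0.276, -0.0], [-0.001, 0.001, -1.0]]
ft_force: [0.9, -0.0, -1.4]
gripper_width: 0.0849
finger_force: 0.0
```

Run:
```python
from h import *
s=st()
f=viewer.grab_frame("wrist"); np.save("w12.npy",f,allow_pickle=True); cv2.imwrite("pics/w12.png",f["img"])
pad(f,(240,60,400,300),.053); pad(f,(240,60,400,300),.04)
k=rust(f["img"],(240,60,400,300)); ys,xs=np.nonzero(k)
for r in range(ys.min(),ys.max(),8):
    x=np.nonzero(k[r])[0]; print(r,x.min() if len(x) else None,x.max() if len(x) else None,len(x),end="; ")
g=cv2.GaussianBlur(cv2.cvtColor(f["img"],cv2.COLOR_BGR2GRAY),(3,3),0).astype(int)
for r in (120,): print("row",r,[(i,int(v)) for i,v in enumerate(np.diff(g[r])) if abs(v)>12 and 220<i<420])
print("col",320,[(i,int(v)) for i,v in enumerate(np.diff(g[:,320])) if abs(v)>7 and 70<i<300])
```

```text
t 29.02 pos [ 0.5366 -0.1686  0.1501] f [ 0.9 -0.  -1.4] w 0.0849 ff 0.0
px bbox [291 116] [354 266] world mm rect ((536.6306762695312, -168.74240112304688), (48.66847610473633, 119.75029754638672), 16.233049392700195)
ctr tool cm [-0.04  0.05] tool x ang 106.0
px bbox [291 116] [354 266] world mm rect ((537.5648803710938, -172.03250122070312), (51.14057540893555, 125.83292388916016), 16.23300552368164)
ctr tool cm [-0.38  0.05] tool x ang 106.0
116 330 335 6; 124 298 349 52; 132 296 354 11; 140 294 354 6; 148 354 354 1; 156 353 353 1; 164 353 353 1; 172 None None 0; 180 291 292 2; 188 291 292 2; 196 291 353 4; 204 291 352 3; 212 291 352 4; 220 292 352 4; 228 292 352 3; 236 293 352 4; 244 296 352 4; 252 298 351 3; 260 301 348 6; row 120 [(238, 28), (239, 33), (240, 19), (255, -15), (256, -33), (257, -40), (258, -27), (381, 14), (382, 15), (383, 17), (384, 16), (385, 13), (400, -17), (401, -22), (402, -19)]
col 320 [(75, 10), (76, 13), (77, 10), (100, -9), (101, -17), (102, -17), (103, -9), (180, 9), (181, 12), (182, 10), (266, -8), (281, 15), (282, 17), (283, 10), (297, 17), (298, 30), (299, 24)]
```

Call:
{"name": "arm_command", "arguments": {
  "offset": [
    [4.9,0,0],
    [4.9,0.1,0],
    [4.8,0.1,0],
    [0,0,0],
    [0,0,0],
    [0,0,0],
    [0,0,0],
    [0,0,0]
  ],
  "spin": [0,0,0,0.175,0.175,0.175,0.175,0.175],
  "jaw": [8,8,6,4,4,4,4,4]
}}

```text
t: 30.08
eef_pos: [0.4972, -0.0276, 0.1483]
tcp_rot: [[0.565, 0.825, -0.003], [0.825, -0.565, 0.0], [-0.001, -0.002, -1.0]]
ft_force: [-0.6, -0.0, 0.5]
gripper_width: 0.0399
finger_force: 0.0
```

Call:
{"name": "arm_command", "arguments": {
  "offset": [
    [0,0,0],
    [0,0,0],
    [0,0,0],
    [0,0,0],
    [0,0,3],
    [0,0,3],
    [0,0,3],
    [0,0,1.5]
  ],
  "spin": [0.175,0.175,0.175,0.171,0,0,0,0],
  "jaw": [4,4,4,4,4,4,4,4]
}}

```text
t: 31.08
eef_pos: [0.4965, -0.0276, 0.0424]
tcp_rot: [[0.961, 0.276, -0.004], [0.276, -0.961, -0.0], [-0.004, -0.001, -1.0]]
ft_force: [-0.0, 0.1, 1.1]
gripper_width: 0.0401
finger_force: 0.0
```

Call:
{"name": "arm_command", "arguments": {
  "offset": [
    [0,0,0.9],
    [0,0,0],
    [0,0,0],
    [0,0,0],
    [0,0,0]
  ],
  "spin": [0,0,0,0,0],
  "jaw": [4,4,0,0,0],
  "squeeze": 40
}}

```text
t: 31.7
eef_pos: [0.4985, -0.0278, 0.0366]
tcp_rot: [[0.961, 0.276, 0.001], [0.276, -0.961, -0.0], [0.001, 0.0, -1.0]]
ft_force: [-0.6, -1.2, 6.1]
gripper_width: 0.0081
finger_force: 39.1
```

Call:
{"name": "arm_command", "arguments": {
  "offset": [
    [0,0.3,0],
    [0,0.6,0],
    [0,1,0],
    [0,1.2,0],
    [0,1.2,0],
    [0,1.2,0],
    [0,1.2,0],
    [0,1.2,0]
  ],
  "spin": [0,0,0,0,0,0,0,0],
  "jaw": [0,0,0,0,0,0,0,0]
}}

```text
t: 32.7
eef_pos: [0.52, -0.1037, 0.0367]
tcp_rot: [[0.961, 0.276, 0.0], [0.276, -0.961, 0.0], [0.0, -0.0, -1.0]]
ft_force: [-4.4, 2.1, 8.9]
gripper_width: 0.0081
finger_force: 39.4
```

Call:
{"name": "arm_command", "arguments": {
  "offset": [
    [0,1.2,0],
    [0,1.2,0],
    [0,1.2,0],
    [0,1.2,0],
    [0,1,0],
    [0,0.6,0],
    [0,0.3,0],
    [0,0,0]
  ],
  "spin": [0,0,0,0,0,0,0,0],
  "jaw": [0,0,0,0,0,0,0,0]
}}

```text
t: 33.7
eef_pos: [0.5384, -0.1687, 0.0367]
tcp_rot: [[0.961, 0.276, 0.001], [0.276, -0.961, -0.001], [0.0, 0.001, -1.0]]
ft_force: [-1.6, -2.2, 6.6]
gripper_width: 0.0081
finger_force: 39.3
```

Call:
{"name": "arm_command", "arguments": {
  "offset": [
    [0,0.2,0],
    [0,0.1,0],
    [0,0,0]
  ],
  "spin": [0,0,0],
  "jaw": [0,0,0]
}}

```text
t: 34.08
eef_pos: [0.5391, -0.1711, 0.0366]
tcp_rot: [[0.961, 0.276, 0.0], [0.276, -0.961, -0.0], [0.0, 0.0, -1.0]]
ft_force: [-3.6, -0.3, 7.0]
gripper_width: 0.0084
finger_force: 39.4
```

Call:
{"name": "arm_command", "arguments": {
  "offset": [
    [0,0.2,0],
    [0,0.1,0],
    [0,0,0]
  ],
  "spin": [0,0,0],
  "jaw": [0,0,0]
}}

```text
t: 34.45
eef_pos: [0.5394, -0.1723, 0.0366]
tcp_rot: [[0.961, 0.277, -0.001], [0.277, -0.961, 0.002], [-0.001, -0.002, -1.0]]
ft_force: [-9.1, 10.2, 16.2]
gripper_width: 0.0081
finger_force: 40.3
```

Call:
{"name": "arm_command", "arguments": {
  "offset": [
    [0,-0.1,0],
    [0,0,0],
    [0,0,-1],
    [0,0,-3],
    [0,0,-4],
    [0,0,-4],
    [0,0,-4],
    [0,0,-4]
  ],
  "spin": [0,0,0,0,0,-0.175,-0.175,-0.175],
  "jaw": [1.6,3,3,3,3,3,3,3]
}}

```text
t: 35.45
eef_pos: [0.5395, -0.1729, 0.2381]
tcp_rot: [[0.689, 0.724, 0.001], [0.724, -0.689, -0.001], [0.0, 0.001, -1.0]]
ft_force: [0.5, 0.3, 0.2]
gripper_width: 0.0301
finger_force: 0.0
```

Call:
{"name": "arm_command", "arguments": {
  "offset": [
    [0,0,-4],
    [0,0,-4],
    [0,0,-4],
    [0,0,-4],
    [0,0,0],
    [0,0,0],
    [-5,0,0],
    [-5,0,0]
  ],
  "spin": [-0.175,-0.175,-0.175,-0.175,-0.175,-0.171,0,0],
  "jaw": [5,5,5,5,5,5,5,5]
}}

```text
t: 36.45
eef_pos: [0.5674, -0.27, 0.3971]
tcp_rot: [[-0.277, 0.961, 0.001], [0.961, 0.277, -0.001], [-0.001, 0.001, -1.0]]
ft_force: [-0.1, 1.0, 0.5]
gripper_width: 0.0501
finger_force: 0.0
```

Call:
{"name": "arm_command", "arguments": {
  "offset": [
    [-5,0,0],
    [-4.5,-0.2,0],
    [0,0,0],
    [0,0,0]
  ],
  "spin": [0,0,0,0],
  "jaw": [5,5,5,5]
}}

```text
t: 36.95
eef_pos: [0.5916, -0.3602, 0.3963]
tcp_rot: [[-0.277, 0.961, 0.0], [0.961, 0.277, 0.0], [0.0, 0.0, -1.0]]
ft_force: [-0.4, 0.3, 0.3]
gripper_width: 0.0499
finger_force: 0.0
```

Run:
```python
from h import *
s=st(); print(np.round(s["tcp_rot"],3).tolist())
f=viewer.grab_frame("wrist"); np.save("w13.npy",f,allow_pickle=True); cv2.imwrite("pics/w13.png",f["img"])
g=viewer.grab_frame("scene"); np.save("sc13.npy",g,allow_pickle=True)
hsv=cv2.cvtColor(f["img"],cv2.COLOR_BGR2HSV); m=cv2.inRange(hsv,(0,0,0),(180,255,45)); m[300:]=0
n,l,st_,c=cv2.connectedComponentsWithStats(m)
for i in range(1,n):
    if st_[i,4]>60: print(st_[i].tolist(),c[i].round(1))
ax=np.array([.578,-.3133,0]); 
for nm,d in (("expect crank top",ax+[.0203,-.0437,.2625]),("screwtop",ax+[0,0,.29]),("axis .215",ax+[0,0,.215])): print(nm,proj(f,d).round(1))
```

```text
t 36.95 pos [ 0.5916 -0.3602  0.3963] f [-0.4  0.3  0.3] w 0.0499 ff 0.0
[[-0.277, 0.961, 0.0], [0.961, 0.277, 0.0], [0.0, 0.0, -1.0]]
[608, 0, 32, 17, 294] [624.5   8.3]
[546, 111, 73, 70, 2887] [581.9 139.3]
[617, 113, 16, 30, 77] [625.1 126.2]
[479, 281, 67, 19, 556] [514.4 290. ]
expect crank top [[330.2 183.5]]
screwtop [[321.6 130.5]]
axis .215 [[321.7 125.1]]
```

Run:
```python
from h import *
f=np.load("w13.npy",allow_pickle=True).item()
hsv=cv2.cvtColor(f["img"],cv2.COLOR_BGR2HSV); g=cv2.cvtColor(f["img"],cv2.COLOR_BGR2GRAY)
for t in (60,75):
    m=cv2.inRange(g,0,t); k=np.zeros_like(m); k[120:260,260:400]=m[120:260,260:400]
    n,l,s,c=cv2.connectedComponentsWithStats(k)
    for i in range(1,n):
        if s[i,4]>40: print(t,s[i].tolist(),c[i].round(1))
b=cv2.inRange(g,215,255); k=np.zeros_like(b); k[60:260,250:400]=b[60:260,250:400]
n,l,s,c=cv2.connectedComponentsWithStats(k)
for i in range(1,n):
    if s[i,4]>8: print("bright",s[i].tolist(),c[i].round(1))
print(g[150:230:5,290:375:5])
```

```text
60 [260, 245, 5, 15, 67] [261.8 252.5]
60 [380, 245, 11, 15, 101] [384.  253.6]
75 [318, 165, 21, 23, 182] [328.  172.1]
75 [363, 193, 37, 26, 131] [381.9 204.4]
75 [260, 244, 6, 16, 79] [262.  251.7]
75 [380, 245, 12, 15, 123] [384.2 253.3]
bright [251, 60, 49, 40, 843] [269.4  73.6]
bright [301, 60, 3, 4, 9] [301.9  61.7]
bright [297, 80, 17, 12, 140] [304.8  86.5]
bright [250, 84, 66, 101, 2047] [273.7 142.7]
bright [298, 101, 11, 8, 51] [303.3 104.8]
bright [304, 112, 8, 9, 48] [307.8 116.3]
bright [279, 114, 18, 29, 296] [285.8 129.2]
bright [282, 140, 46, 23, 688] [304.7 152.1]
bright [331, 143, 8, 6, 37] [334.1 145.6]
bright [330, 146, 30, 17, 280] [344.2 154.7]
bright [340, 146, 47, 32, 760] [367.6 164.9]
bright [324, 179, 9, 9, 61] [327.8 182.9]
bright [341, 178, 12, 4, 43] [346.4 179.5]
bright [283, 186, 7, 5, 18] [286.4 188. ]
bright [321, 193, 7, 6, 22] [323.9 195.4]
bright [366, 238, 28, 22, 140] [377.9 247. ]
bright [282, 248, 6, 5, 12] [283.9 250.3]
bright [294, 255, 6, 4, 16] [295.8 256.6]
[[255 255 254 254 239 235 207 232 155 188 189 229 254 247 143 153 140]
 [254 25
[... 357 characters left out ...]
251 231 200 179  82 232 244  78 201 250 249 150 143 137 154]
 [207 152 137 140 138 138  81 248 251  79 113 133 141 123 117 143 165]
 [149 139 145 141 144 143 116  78  78 104 140 138 130 137 139 146 109]
 [148 139 138 144 155 140 164 242 176 161 155 166 142 147 142 103  78]
 [145 136 143 152 158 143 184 150 159 161 172 159 145 138 121  65 104]
 [139 138 144 153 155 146 154 160 156 162 166 149 143 143 136 106 103]
 [135 146 147 149 160 151 159 160 147 153 144 140 124 128 144  87  89]
 [136 147 143 153 157 159 157 160 151 154 152 148 123 131 140 125 135]
 [143 157 148 166 164 160 156 161 165 158 149 141 130 142 150 129 118]
 [144 153 167 164 169 156 147 165 168 162 158 142 126 136 138 139 137]]
```

Run:
```python
from h import *
f=np.load("w13.npy",allow_pickle=True).item()
P=tl(f,"crank",[(327.8,182.9)],.2635)[0]
x=np.array([.276,-.961]);y=np.array([.961,.276])
for a in ([.578,-.3133],[.5797,-.3126],[.5778,-.315]):
    d=P[:2]-a; print("local",(d@x).round(4),(d@y).round(4),"r",np.linalg.norm(d).round(4),"ang",np.degrees(np.arctan2(d@y,d@x)).round(1))
```

```text
crank [[0.5961, -0.3568]] tool cm [[0.15, 0.48]]
local 0.0468 0.0054 r 0.0471 ang 6.5
local 0.047 0.0035 r 0.0471 ang 4.3
local 0.0452 0.006 r 0.0456 ang 7.6
```

Call:
{"name": "arm_command", "arguments": {
  "offset": [
    [0.15,0.5,4],
    [0,0,4],
    [0,0,4],
    [0,0,3],
    [0,0,1.5],
    [0,0,1],
    [0,0,0]
  ],
  "spin": [0,0,0,0,0,0,0],
  "jaw": [4.5,4.5,4.5,4.5,4.5,4.5,4.5]
}}

```text
t: 37.92
eef_pos: [0.5962, -0.3578, 0.2212]
tcp_rot: [[-0.277, 0.961, 0.0], [0.961, 0.277, -0.0], [-0.0, 0.0, -1.0]]
ft_force: [0.2, 0.7, 0.0]
gripper_width: 0.0449
finger_force: 0.0
```

Call:
{"name": "arm_command", "arguments": {
  "offset": [
    [0,0,0],
    [0,0,0],
    [0,0,0]
  ],
  "spin": [0,0,0],
  "jaw": [1,1,1],
  "squeeze": 30
}}

```text
t: 38.3
eef_pos: [0.5964, -0.3581, 0.2221]
tcp_rot: [[-0.276, 0.961, 0.001], [0.961, 0.276, -0.001], [-0.001, 0.001, -1.0]]
ft_force: [-0.7, 1.1, 7.7]
gripper_width: 0.021
finger_force: 29.6
```

Call:
{"name": "arm_command", "arguments": {
  "offset": [
    [0,-0.55,0],
    [0,0,0]
  ],
  "spin": [0,0],
  "jaw": [1,1]
}}

```text
t: 38.55
eef_pos: [0.5908, -0.3601, 0.222]
tcp_rot: [[-0.276, 0.961, 0.002], [0.961, 0.276, -0.001], [-0.002, 0.001, -1.0]]
ft_force: [-0.1, -1.3, 8.6]
gripper_width: 0.0209
finger_force: 29.7
```

Call:
{"name": "arm_command", "arguments": {
  "offset": [
    [0.36,-1.84,0],
    [1.04,-1.56,0],
    [1.56,-1.04,0],
    [1.84,-0.36,0]
  ],
  "spin": [0,0,0,0],
  "jaw": [1,1,1,1]
}}

```text
t: 39.05
eef_pos: [0.5305, -0.3279, 0.222]
tcp_rot: [[-0.274, 0.962, 0.001], [0.962, 0.274, -0.002], [-0.002, 0.0, -1.0]]
ft_force: [5.6, -1.4, 6.2]
gripper_width: 0.0212
finger_force: 30.1
```

Call:
{"name": "arm_command", "arguments": {
  "offset": [
    [1.84,0.36,0],
    [1.56,1.04,0],
    [1.04,1.56,0],
    [0.36,1.84,0],
    [0,0,0]
  ],
  "spin": [0,0,0,0,0],
  "jaw": [1,1,1,1,1]
}}

```text
t: 39.67
eef_pos: [0.566, -0.2674, 0.222]
tcp_rot: [[-0.277, 0.961, 0.003], [0.961, 0.277, -0.002], [-0.002, 0.002, -1.0]]
ft_force: [2.9, -0.7, 9.4]
gripper_width: 0.0212
finger_force: 30.8
```

Call:
{"name": "arm_command", "arguments": {
  "offset": [
    [-0.36,1.84,0],
    [-1.04,1.56,0],
    [-1.56,1.04,0],
    [-1.84,0.36,0],
    [-1.84,-0.36,0],
    [-1.56,-1.04,0],
    [-1.04,-1.56,0],
    [-0.36,-1.84,0]
  ],
  "spin": [0,0,0,0,0,0,0,0],
  "jaw": [1,1,1,1,1,1,1,1]
}}

```text
t: 40.67
eef_pos: [0.5915, -0.3602, 0.222]
tcp_rot: [[-0.276, 0.961, 0.003], [0.961, 0.276, -0.001], [-0.002, 0.002, -1.0]]
ft_force: [1.7, 5.1, 10.2]
gripper_width: 0.021
finger_force: 31.0
```

Call:
{"name": "arm_command", "arguments": {
  "offset": [
    [0.36,-1.84,0],
    [1.04,-1.56,0],
    [1.56,-1.04,0],
    [1.84,-0.36,0],
    [1.84,0.36,0],
    [1.56,1.04,0],
    [1.04,1.56,0],
    [0.36,1.84,0]
  ],
  "spin": [0,0,0,0,0,0,0,0],
  "jaw": [1,1,1,1,1,1,1,1]
}}

```text
t: 41.68
eef_pos: [0.5648, -0.2673, 0.222]
tcp_rot: [[-0.276, 0.961, 0.001], [0.961, 0.276, -0.001], [-0.002, 0.001, -1.0]]
ft_force: [0.9, -12.5, 5.9]
gripper_width: 0.0213
finger_force: 30.6
```

Call:
{"name": "arm_command", "arguments": {
  "offset": [
    [-0.36,1.84,0],
    [-1.04,1.56,0],
    [-1.56,1.04,0],
    [-1.84,0.36,0],
    [-1.84,-0.36,0],
    [-1.56,-1.04,0],
    [-1.04,-1.56,0],
    [-0.36,-1.84,0]
  ],
  "spin": [0,0,0,0,0,0,0,0],
  "jaw": [1,1,1,1,1,1,1,1]
}}

```text
t: 42.68
eef_pos: [0.5915, -0.3602, 0.222]
tcp_rot: [[-0.276, 0.961, 0.003], [0.961, 0.276, -0.001], [-0.002, 0.002, -1.0]]
ft_force: [0.3, 5.4, 10.8]
gripper_width: 0.0208
finger_force: 31.0
```

Call:
{"name": "arm_command", "arguments": {
  "offset": [
    [0.36,-1.84,0],
    [1.04,-1.56,0],
    [1.56,-1.04,0],
    [1.84,-0.36,0],
    [1.84,0.36,0],
    [1.56,1.04,0],
    [1.04,1.56,0],
    [0.36,1.84,0]
  ],
  "spin": [0,0,0,0,0,0,0,0],
  "jaw": [1,1,1,1,1,1,1,1]
}}

```text
t: 43.68
eef_pos: [0.5648, -0.2673, 0.222]
tcp_rot: [[-0.276, 0.961, 0.001], [0.961, 0.276, -0.001], [-0.001, 0.001, -1.0]]
ft_force: [0.5, -12.4, 6.0]
gripper_width: 0.0211
finger_force: 30.6
```

Run:
```python
from h import *
st()
for n in ("side","scene"):
    f=viewer.grab_frame(n); np.save(f"{n}14.npy",f,allow_pickle=True)
    ax=np.array([.5784,-.3137,0]); print(n,[proj(f,ax+[0,0,z]).round(1).tolist() for z in (.034,.062,.08,.104)])
```

```text
t 43.67 pos [ 0.5648 -0.2673  0.222 ] f [  0.5 -12.4   6. ] w 0.0211 ff 30.6
side [[[380.8, 308.7]], [[381.5, 299.8]], [[382.0, 293.9]], [[382.6, 286.0]]]
scene [[[354.8, 189.9]], [[355.1, 183.7]], [[355.3, 179.7]], [[355.5, 174.2]]]
```

Call:
{"name": "arm_command", "arguments": {
  "offset": [
    [-0.36,1.84,0],
    [-1.04,1.56,0],
    [-1.56,1.04,0],
    [-1.84,0.36,0],
    [-1.84,-0.36,0],
    [-1.56,-1.04,0],
    [-1.04,-1.56,0],
    [-0.36,-1.84,0]
  ],
  "spin": [0,0,0,0,0,0,0,0],
  "jaw": [1,1,1,1,1,1,1,1]
}}

```text
t: 44.78
eef_pos: [0.5915, -0.3602, 0.222]
tcp_rot: [[-0.276, 0.961, 0.003], [0.961, 0.276, -0.001], [-0.002, 0.002, -1.0]]
ft_force: [0.8, 5.2, 10.4]
gripper_width: 0.021
finger_force: 31.1
```

Call:
{"name": "arm_command", "arguments": {
  "offset": [
    [0,0,0],
    [0.36,-1.84,0],
    [1.04,-1.56,0],
    [1.56,-1.04,0],
    [1.84,-0.36,0]
  ],
  "spin": [0,0,0,0,0],
  "jaw": [1,1,1,1,1]
}}

```text
t: 45.4
eef_pos: [0.5306, -0.3282, 0.222]
tcp_rot: [[-0.274, 0.962, 0.001], [0.962, 0.274, -0.002], [-0.003, 0.0, -1.0]]
ft_force: [3.4, -2.8, 8.2]
gripper_width: 0.0213
finger_force: 30.9
```

Call:
{"name": "arm_command", "arguments": {
  "offset": [
    [1.84,0.36,0],
    [1.56,1.04,0],
    [1.04,1.56,0],
    [0.36,1.84,0],
    [0,0,0],
    [0,0,0]
  ],
  "spin": [0,0,0,0,0,0],
  "jaw": [1,1,1,1,1,1]
}}

```text
t: 46.15
eef_pos: [0.5654, -0.2676, 0.222]
tcp_rot: [[-0.276, 0.961, 0.002], [0.961, 0.276, -0.001], [-0.002, 0.002, -1.0]]
ft_force: [2.5, -1.6, 8.6]
gripper_width: 0.0207
finger_force: 30.9
```

Run:
```python
from h import *
s=st(); d=np.array(s["eef_pos"])[:2]-[.5782,-.3137]; print(np.degrees(np.arctan2(d[1],d[0])),np.linalg.norm(d))
for n in ("side","scene"):
    f=viewer.grab_frame(n); np.save(f"{n}15.npy",f,allow_pickle=True)
a=np.load("side14.npy",allow_pickle=True).item()["img"]; b=np.load("side15.npy",allow_pickle=True).item()["img"]; 
cv2.imwrite("pics/cmp.png",np.hstack([cv2.resize(i[235:335,330:430],(400,400),interpolation=cv2.INTER_CUBIC) for i in (a,b)]))
```

```text
t 46.15 pos [ 0.5654 -0.2676  0.222 ] f [ 2.5 -1.6  8.6] w 0.0207 ff 30.9
105.56081516353427 0.04785731372719967
```

Call:
{"name": "arm_command", "arguments": {
  "offset": [
    [0,0,0],
    [0,0,0],
    [0,0,0],
    [0,0,0],
    [0,0,0],
    [0,0,0],
    [0,0,0],
    [0,0,0]
  ],
  "spin": [0,0,0,0,0,0,0,0],
  "jaw": [3,3,3,3,3,3,3,3]
}}

```text
t: 47.25
eef_pos: [0.5642, -0.2672, 0.2209]
tcp_rot: [[-0.276, 0.961, -0.0], [0.961, 0.276, -0.0], [-0.0, -0.0, -1.0]]
ft_force: [0.6, 0.5, -0.3]
gripper_width: 0.03
finger_force: 0.0
```

Call:
{"name": "arm_command", "arguments": {
  "offset": [
    [0,0,0],
    [0,0,0],
    [0,0,0],
    [0,0,0],
    [0,0,0],
    [0,0,0],
    [0,0,0],
    [0,0,0]
  ],
  "spin": [0,0,0,0,0,0,0,0],
  "jaw": [3,3,3,3,3,3,3,3]
}}

```text
t: 48.25
eef_pos: [0.5642, -0.2672, 0.2209]
tcp_rot: [[-0.276, 0.961, -0.0], [0.961, 0.276, -0.0], [-0.0, -0.0, -1.0]]
ft_force: [-0.6, 1.1, 0.1]
gripper_width: 0.0299
finger_force: 0.0
```

Call:
{"name": "arm_command", "arguments": {
  "offset": [
    [0,0,0],
    [0,0,0],
    [0,0,0],
    [0,0,0],
    [0,0,0],
    [0,0,0],
    [0,0,0],
    [0,0,0]
  ],
  "spin": [0,0,0,0,0,0,0,0],
  "jaw": [3,3,3,3,3,3,3,3]
}}

```text
t: 49.25
eef_pos: [0.5642, -0.2672, 0.2209]
tcp_rot: [[-0.276, 0.961, -0.0], [0.961, 0.276, -0.0], [-0.0, -0.0, -1.0]]
ft_force: [0.5, 1.2, -0.4]
gripper_width: 0.0304
finger_force: 0.0
```

Call:
{"name": "arm_command", "arguments": {
  "offset": [
    [0,0,0],
    [0,0,0],
    [0,0,0],
    [0,0,0],
    [0,0,0],
    [0,0,0],
    [0,0,0],
    [0,0,0]
  ],
  "spin": [0,0,0,0,0,0,0,0],
  "jaw": [3,3,3,3,3,1,1,1]
}}

```text
t: 50.25
eef_pos: [0.5643, -0.2672, 0.2211]
tcp_rot: [[-0.276, 0.961, 0.0], [0.961, 0.276, -0.0], [-0.0, 0.0, -1.0]]
ft_force: [-1.5, 0.2, 4.5]
gripper_width: 0.0208
finger_force: 29.8
```

Call:
{"name": "arm_command", "arguments": {
  "offset": [
    [-0.36,-1.84,0],
    [-1.04,-1.56,0],
    [-1.56,-1.04,0],
    [-1.84,-0.36,0],
    [-1.84,0.36,0],
    [-1.56,1.04,0],
    [-1.04,1.56,0],
    [-0.36,1.84,0]
  ],
  "spin": [0,0,0,0,0,0,0,0],
  "jaw": [1,1,1,1,1,1,1,1]
}}

```text
t: 51.25
eef_pos: [0.5907, -0.3599, 0.221]
tcp_rot: [[-0.276, 0.961, -0.001], [0.961, 0.276, 0.001], [0.001, -0.001, -1.0]]
ft_force: [-9.0, 12.6, 10.6]
gripper_width: 0.021
finger_force: 31.5
```

Call:
{"name": "arm_command", "arguments": {
  "offset": [
    [0.36,1.84,0],
    [1.04,1.56,0],
    [1.56,1.04,0],
    [1.84,0.36,0],
    [1.84,-0.36,0],
    [1.56,-1.04,0],
    [1.04,-1.56,0],
    [0.36,-1.84,0]
  ],
  "spin": [0,0,0,0,0,0,0,0],
  "jaw": [1,1,1,1,1,1,1,1]
}}

```text
t: 52.25
eef_pos: [0.5643, -0.2669, 0.2211]
tcp_rot: [[-0.277, 0.961, 0.001], [0.961, 0.277, -0.0], [-0.0, 0.001, -1.0]]
ft_force: [5.7, -6.3, 0.5]
gripper_width: 0.021
finger_force: 30.6
```

Call:
{"name": "arm_command", "arguments": {
  "offset": [
    [-0.36,-1.84,0],
    [-1.04,-1.56,0],
    [-1.56,-1.04,0],
    [-1.84,-0.36,0],
    [-1.84,0.36,0],
    [-1.56,1.04,0],
    [-1.04,1.56,0],
    [-0.36,1.84,0]
  ],
  "spin": [0,0,0,0,0,0,0,0],
  "jaw": [1,1,1,1,1,1,1,1]
}}

```text
t: 53.25
eef_pos: [0.5908, -0.3601, 0.2209]
tcp_rot: [[-0.276, 0.961, -0.001], [0.961, 0.276, 0.001], [0.001, -0.001, -1.0]]
ft_force: [-9.4, 16.4, 12.2]
gripper_width: 0.0209
finger_force: 32.0
```

Call:
{"name": "arm_command", "arguments": {
  "offset": [
    [0.36,1.84,0],
    [1.04,1.56,0],
    [1.56,1.04,0],
    [1.84,0.36,0],
    [1.84,-0.36,0],
    [1.56,-1.04,0],
    [1.04,-1.56,0],
    [0.36,-1.84,0]
  ],
  "spin": [0,0,0,0,0,0,0,0],
  "jaw": [1,1,1,1,1,1,1,1]
}}

```text
t: 54.25
eef_pos: [0.5644, -0.267, 0.2211]
tcp_rot: [[-0.277, 0.961, 0.001], [0.961, 0.277, 0.0], [0.0, 0.001, -1.0]]
ft_force: [4.1, -2.5, 3.0]
gripper_width: 0.0212
finger_force: 31.1
```

Call:
{"name": "arm_command", "arguments": {
  "offset": [
    [-0.36,-1.84,0],
    [-1.04,-1.56,0],
    [-1.56,-1.04,0],
    [-1.84,-0.36,0],
    [-1.84,0.36,0],
    [-1.56,1.04,0],
    [-1.04,1.56,0],
    [-0.36,1.84,0]
  ],
  "spin": [0,0,0,0,0,0,0,0],
  "jaw": [1,1,1,1,1,1,1,1]
}}

```text
t: 55.25
eef_pos: [0.5908, -0.3601, 0.2209]
tcp_rot: [[-0.276, 0.961, -0.001], [0.961, 0.276, 0.001], [0.001, -0.001, -1.0]]
ft_force: [-9.1, 15.9, 12.5]
gripper_width: 0.0215
finger_force: 32.2
```

Call:
{"name": "arm_command", "arguments": {
  "offset": [
    [0.36,1.84,0],
    [1.04,1.56,0],
    [1.56,1.04,0],
    [1.84,0.36,0],
    [1.84,-0.36,0],
    [1.56,-1.04,0],
    [1.04,-1.56,0],
    [0.36,-1.84,0]
  ],
  "spin": [0,0,0,0,0,0,0,0],
  "jaw": [1,1,1,1,1,1,1,1]
}}

```text
t: 56.25
eef_pos: [0.5644, -0.267, 0.221]
tcp_rot: [[-0.277, 0.961, 0.001], [0.961, 0.277, 0.001], [0.0, 0.001, -1.0]]
ft_force: [3.8, -1.5, 3.8]
gripper_width: 0.0209
finger_force: 31.3
```

Call:
{"name": "arm_command", "arguments": {
  "offset": [
    [-0.36,-1.84,0],
    [-1.04,-1.56,0],
    [-1.56,-1.04,0],
    [-1.84,-0.36,0],
    [-1.84,0.36,0],
    [-1.56,1.04,0],
    [-1.04,1.56,0],
    [-0.36,1.84,0]
  ],
  "spin": [0,0,0,0,0,0,0,0],
  "jaw": [1,1,1,1,1,1,1,1]
}}

```text
t: 57.25
eef_pos: [0.5908, -0.36, 0.2209]
tcp_rot: [[-0.276, 0.961, -0.001], [0.961, 0.276, 0.001], [0.002, -0.001, -1.0]]
ft_force: [-9.2, 17.5, 13.5]
gripper_width: 0.0209
finger_force: 32.4
```

Call:
{"name": "arm_command", "arguments": {
  "offset": [
    [0,0,0],
    [0,0,0],
    [0,0,-2],
    [0,0,-4],
    [0,0,-4],
    [4.8,0.1,-1],
    [4.9,0.1,0],
    [4.9,0.1,0]
  ],
  "spin": [0,0,0,0,0,0,0,0],
  "jaw": [3,4.5,4.5,4.5,4.5,4,4,4]
}}

```text
t: 58.25
eef_pos: [0.5526, -0.2174, 0.3327]
tcp_rot: [[-0.276, 0.961, 0.002], [0.961, 0.276, -0.001], [-0.001, 0.001, -1.0]]
ft_force: [1.1, 0.3, -1.0]
gripper_width: 0.0399
finger_force: 0.0
```

Call:
{"name": "arm_command", "arguments": {
  "offset": [
    [4.9,0,0],
    [0,0,2],
    [0,0,2],
    [0,0,2],
    [0,0,2],
    [0,0,2],
    [0,0,2],
    [0,0,2]
  ],
  "spin": [0,0.175,0.175,0.175,0.175,0.175,0.175,0.175],
  "jaw": [4,4,4,4,4,4,4,4]
}}

```text
t: 59.25
eef_pos: [0.54, -0.1719, 0.1919]
tcp_rot: [[0.814, 0.581, 0.002], [0.581, -0.814, -0.001], [0.001, 0.002, -1.0]]
ft_force: [0.5, -0.1, 0.4]
gripper_width: 0.0399
finger_force: 0.0
```

Call:
{"name": "arm_command", "arguments": {
  "offset": [
    [0,0,2],
    [0,0,2],
    [0,0,0]
  ],
  "spin": [0.175,0.171,0],
  "jaw": [4,4,4]
}}

```text
t: 59.62
eef_pos: [0.5394, -0.1714, 0.1511]
tcp_rot: [[0.961, 0.277, -0.001], [0.277, -0.961, -0.0], [-0.001, -0.0, -1.0]]
ft_force: [0.1, -0.1, 0.7]
gripper_width: 0.0402
finger_force: 0.0
```

Run:
```python
from h import *
s=st(); d=np.array([.5394,-.1723,.0366])-s["eef_pos"]; print("to go",(d@np.array(s["tcp_rot"])*100).round(2)); R=np.array(s["tcp_rot"]); print(np.degrees(np.arctan2(R[1,0],R[0,0])))
f=viewer.grab_frame("wrist"); tp=f["img"]; cv2.imwrite("pics/w16.png",tp); g=cv2.GaussianBlur(cv2.cvtColor(tp,cv2.COLOR_BGR2GRAY),(3,3),0).astype(int)
for r in (180,200,220): print(r,[(i,int(v)) for i,v in enumerate(np.diff(g[r])) if abs(v)>12 and 270<i<380])
```

```text
t 59.62 pos [ 0.5394 -0.1714  0.1511] f [ 0.1 -0.1  0.7] w 0.0402 ff 0.0
to go [-0.02  0.09 11.45]
16.070453168403443
180 [(299, 13), (300, 13), (308, -22), (309, -23), (310, -14), (329, 22), (330, 20)]
200 [(273, 17), (274, 24), (275, 21), (308, -13), (309, -21), (310, -21), (311, -14), (316, 21), (317, 24), (318, 18)]
220 [(308, -17), (309, -25), (310, -20), (316, 22), (317, 27), (318, 19)]
```

Call:
{"name": "arm_command", "arguments": {
  "offset": [
    [0,0.1,4],
    [0,0,4],
    [0,0,2.4],
    [0,0,1],
    [0,0,0],
    [0,0,0],
    [0,0,0],
    [0,0,0]
  ],
  "spin": [0,0,0,0,0,0,0,0],
  "jaw": [4,4,4,4,4,0,0,0],
  "squeeze": 40
}}

```text
t: 60.68
eef_pos: [0.5405, -0.1719, 0.0381]
tcp_rot: [[0.961, 0.277, 0.001], [0.277, -0.961, 0.0], [0.001, 0.0, -1.0]]
ft_force: [-2.3, 2.8, 9.4]
gripper_width: 0.0084
finger_force: 39.1
```

Call:
{"name": "arm_command", "arguments": {
  "offset": [
    [0,-0.3,0],
    [0,-0.6,0],
    [0,-1,0],
    [0,-1.2,0],
    [0,-1.2,0],
    [0,-1.2,0],
    [0,-1.2,0],
    [0,-1.2,0]
  ],
  "spin": [0,0,0,0,0,0,0,0],
  "jaw": [0,0,0,0,0,0,0,0]
}}

```text
t: 61.68
eef_pos: [0.5191, -0.0963, 0.0381]
tcp_rot: [[0.961, 0.276, 0.002], [0.276, -0.961, -0.001], [0.002, 0.001, -1.0]]
ft_force: [0.9, -3.3, 8.2]
gripper_width: 0.0076
finger_force: 39.5
```

Call:
{"name": "arm_command", "arguments": {
  "offset": [
    [0,-1.2,0],
    [0,-1.2,0],
    [0,-1.2,0],
    [0,-1.2,0],
    [0,-1,0],
    [0,-0.6,0],
    [0,-0.4,0],
    [0,0,0]
  ],
  "spin": [0,0,0,0,0,0,0,0],
  "jaw": [0,0,0,0,0,0,0,0]
}}

```text
t: 62.68
eef_pos: [0.5004, -0.0302, 0.038]
tcp_rot: [[0.961, 0.277, 0.002], [0.277, -0.961, 0.0], [0.002, 0.0, -1.0]]
ft_force: [-0.2, 2.4, 10.4]
gripper_width: 0.0081
finger_force: 39.8
```

Call:
{"name": "arm_command", "arguments": {
  "offset": [
    [0,-0.2,0],
    [0,-0.2,0],
    [0,0,0]
  ],
  "spin": [0,0,0],
  "jaw": [0,0,0]
}}

```text
t: 63.05
eef_pos: [0.4996, -0.0275, 0.038]
tcp_rot: [[0.961, 0.276, 0.003], [0.276, -0.961, -0.001], [0.003, 0.001, -1.0]]
ft_force: [2.2, -4.1, 7.9]
gripper_width: 0.008
finger_force: 39.7
```

Call:
{"name": "arm_command", "arguments": {
  "offset": [
    [0,-0.2,0],
    [0,0,0]
  ],
  "spin": [0,0],
  "jaw": [0,0]
}}

```text
t: 63.3
eef_pos: [0.4996, -0.0274, 0.0381]
tcp_rot: [[0.962, 0.275, 0.004], [0.275, -0.962, -0.002], [0.003, 0.003, -1.0]]
ft_force: [7.3, -14.5, 2.8]
gripper_width: 0.0079
finger_force: 39.5
```

Call:
{"name": "arm_command", "arguments": {
  "offset": [
    [0,0.1,0],
    [0,0,0],
    [0,0,-2],
    [0,0,-3],
    [0,0,-4],
    [0,0,-3],
    [0,0,0],
    [0,0,0]
  ],
  "spin": [0,0,0,0,-0.175,-0.175,-0.175,-0.175],
  "jaw": [1.6,3,4,7,7,7,7,7]
}}

```text
t: 64.3
eef_pos: [0.498, -0.0257, 0.1573]
tcp_rot: [[0.552, 0.834, 0.0], [0.834, -0.552, 0.0], [0.0, 0.0, -1.0]]
ft_force: [-0.2, 0.4, -0.7]
gripper_width: 0.0701
finger_force: 0.0
```

Call:
{"name": "arm_command", "arguments": {
  "offset": [
    [0,0,0],
    [0,0,0],
    [0,0,0],
    [0,0,0],
    [0,0,0],
    [-4.8,0,0],
    [-4.9,0,0],
    [-4.9,0,0]
  ],
  "spin": [-0.175,-0.175,-0.175,-0.175,-0.171,0,0,0],
  "jaw": [7,7,7,7,7,7,7,7]
}}

```text
t: 65.3
eef_pos: [0.5386, -0.1674, 0.157]
tcp_rot: [[-0.277, 0.961, -0.0], [0.961, 0.277, 0.0], [0.0, -0.0, -1.0]]
ft_force: [0.8, 1.1, -0.2]
gripper_width: 0.0701
finger_force: 0.0
```

Call:
{"name": "arm_command", "arguments": {
  "offset": [
    [0,0,0],
    [0,0,0]
  ],
  "spin": [0,0],
  "jaw": [8.5,8.5]
}}

```text
t: 65.55
eef_pos: [0.5382, -0.1656, 0.1567]
tcp_rot: [[-0.277, 0.961, -0.001], [0.961, 0.277, 0.001], [0.001, -0.0, -1.0]]
ft_force: [0.2, 0.6, 0.2]
gripper_width: 0.0849
finger_force: 0.0
```

Run:
```python
from h import *
s=st()
f=viewer.grab_frame("wrist"); np.save("w17.npy",f,allow_pickle=True); cv2.imwrite("pics/w17.png",f["img"])
pad(f,(240,60,410,310),.053)
```

```text
t 65.55 pos [ 0.5382 -0.1656  0.1567] f [0.2 0.6 0.2] w 0.0849 ff 0.0
px bbox [289 119] [350 265] world mm rect ((536.9017333984375, -168.36965942382812), (48.80954360961914, 119.68238067626953), 16.125459671020508)
ctr tool cm [-0.27 -0.22] tool x ang 106.1
```

Call:
{"name": "arm_command", "arguments": {
  "offset": [
    [-0.25,-0.2,4],
    [0,0,4],
    [0,0,3],
    [0,0,1.2],
    [0,0,0.45],
    [0,0,0]
  ],
  "spin": [0,0,0,0,0,0],
  "jaw": [6.4,6.4,6.4,6.4,6.4,6.4]
}}

```text
t: 66.35
eef_pos: [0.5377, -0.1692, 0.0312]
tcp_rot: [[-0.277, 0.961, 0.001], [0.961, 0.277, -0.0], [-0.001, 0.001, -1.0]]
ft_force: [0.8, 1.0, 0.5]
gripper_width: 0.0643
finger_force: 0.0
```

Call:
{"name": "arm_command", "arguments": {
  "offset": [
    [0,0,0],
    [0,0,0],
    [0,0,0],
    [0,0,0]
  ],
  "spin": [0,0,0,0],
  "jaw": [4,4,4,4],
  "squeeze": 70
}}

```text
t: 66.85
eef_pos: [0.5378, -0.1697, 0.032]
tcp_rot: [[-0.276, 0.961, 0.002], [0.961, 0.276, -0.001], [-0.001, 0.001, -1.0]]
ft_force: [-3.9, 1.4, 14.9]
gripper_width: 0.0468
finger_force: 69.4
```

Call:
{"name": "arm_command", "arguments": {
  "offset": [
    [0,0,-1],
    [0,0,-3],
    [0,0,-4],
    [0,0,-4],
    [2,1,-4],
    [4.5,1.9,0],
    [4.5,1.9,0],
    [4.5,1.9,0]
  ],
  "spin": [0,0,0,0,0,0,0,0],
  "jaw": [4,4,4,4,4,4,4,4]
}}

```text
t: 67.85
eef_pos: [0.5586, -0.0004, 0.1913]
tcp_rot: [[-0.276, 0.961, 0.001], [0.961, 0.276, -0.0], [-0.0, 0.001, -1.0]]
ft_force: [0.7, -1.0, -1.9]
gripper_width: 0.0463
finger_force: 72.7
```

Call:
{"name": "arm_command", "arguments": {
  "offset": [
    [4.5,1.9,0],
    [4.5,1.9,0],
    [4.5,1.9,0],
    [4.5,1.9,0],
    [4.5,1.9,0],
    [2.5,1.5,0],
    [0,0,0],
    [0,0,0]
  ],
  "spin": [0,0,0,0,0,0,-0.175,-0.175],
  "jaw": [4,4,4,4,4,4,4,4]
}}

```text
t: 68.85
eef_pos: [0.5951, 0.2692, 0.1908]
tcp_rot: [[-0.594, 0.804, -0.0], [0.804, 0.594, -0.0], [-0.0, -0.0, -1.0]]
ft_force: [-0.2, -0.2, -3.6]
gripper_width: 0.046
finger_force: 72.8
```

Call:
{"name": "arm_command", "arguments": {
  "offset": [
    [0,0,0],
    [0,0,0],
    [0,0,0],
    [0,0,0],
    [0,0,0],
    [0,0,0]
  ],
  "spin": [-0.175,-0.175,-0.175,-0.175,-0.17,0],
  "jaw": [4,4,4,4,4,4]
}}

```text
t: 69.6
eef_pos: [0.5953, 0.2685, 0.1908]
tcp_rot: [[-0.997, 0.072, -0.0], [0.072, 0.997, -0.0], [0.0, -0.0, -1.0]]
ft_force: [-0.4, -0.7, -2.2]
gripper_width: 0.0464
finger_force: 72.8
```

Run:
```python
from h import *
s=st(); R=np.array(s["tcp_rot"]); print("ang",np.degrees(np.arctan2(R[1,0],R[0,0])))
f=viewer.grab_frame("wrist"); np.save("w18.npy",f,allow_pickle=True); cv2.imwrite("pics/w18.png",f["img"])
```

```text
t 69.6 pos [0.5953 0.2685 0.1908] f [-0.4 -0.7 -2.2] w 0.0464 ff 72.8
ang 175.87760603513286
```

View pics/w18.png

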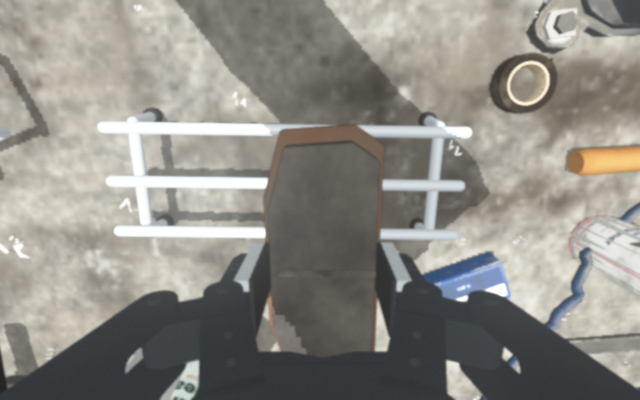

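Run:
```python
from h import *
f=np.load("w18.npy",allow_pickle=True).item()
g=cv2.GaussianBlur(cv2.cvtColor(f["img"],cv2.COLOR_BGR2GRAY),(3,3),0)
# rail centre rows by columns: bright
for c in (125,180,220,250,400,415,455):
    print(c,[(i,int(v)) for i,v in enumerate(np.diff(g[:,c].astype(int))) if abs(v)>18 and 110<i<250])
for r in (127,128,182,183,231,232): 
    print(r,[(i,int(v)) for i,v in enumerate(np.diff(g[r].astype(int))) if abs(v)>18 and (80<i<130)])
for r in (132,186,236): print(r,[(i,int(v)) for i,v in enumerate(np.diff(g[r].astype(int))) if abs(v)>18 and (440<i<490)])
for a,b in (((97.5,127),(471.5,132.5)),((106,182),(466,186.5)),((114.5,231),(458,236))):
    P=tl(f,"rail",[a,b],.05); d=P[0]-P[1]; print(np.linalg.norm(d),np.degrees(np.arctan2(d[1],d[0]))%180,P.mean(0))
```

```text
125 [(121, 20), (175, 23), (198, 21), (204, -22), (225, 21), (235, -27), (236, -27)]
180 [(121, 20), (122, 21), (133, -19), (167, -19), (174, 19), (175, 37), (176, 36), (187, -20), (225, 24), (226, 22), (236, -23), (237, -19)]
220 [(121, 22), (122, 40), (123, 30), (133, -19), (134, -30), (135, -24), (175, 29), (176, 39), (177, 27), (187, -20), (212, -21), (220, 20), (236, -23), (237, -26)]
250 [(122, 29), (123, 37), (124, 19), (134, -31), (135, -30), (175, 23), (176, 44), (177, 43), (178, 21), (187, -26), (188, -34), (189, -21), (225, 22), (226, 34), (227, 28), (236, -19), (237, -29), (238, -21)]
400 [(124, 27), (125, 34), (126, 24), (136, -23), (137, -22), (178, 25), (179, 29), (180, 21), (188, -19), (189, -26), (190, -25), (227, 26), (228, 34), (229, 26), (237, -19), (238, -26), (239, -23)]
415 [(124, 23), (125, 32), (126, 25), (136, -23), (137, -25), (178, 27), (179, 34), (180, 24), (189, -24), (190, -28), (191, -19), (222, 19), (223, 19), (238, -20), (239, -20)]
455 [(125, 31), (126, 36), (127, 19), (134, -19), (135, -23), (136, -19), (154, -27), (155, -33), (178, 23), (179, 35), (180, 32), (181, 20), (189, -23), (190, -31), (191, -28)]
127 []
128 []
182 []
183 []
231 [(112, 23), (113, 31)]
232 [(112, 21), (113, 31), (114, 20)]
132 [(471, -32), (472, -29)]
186 [(463, -25), (464, -34), (465, -28)]
236 []
rail [[0.5325, 0.0795], [0.5603, 0.4004]] tool cm [[4.85, -19.31], [4.47, 12.89]]
0.32205203502014673 85.04075782659568 [0.54640707 0.23997295 0.05      ]
rail [[0.5806, 0.0752], [0.6081, 0.3976]] tool cm [[0.01, -19.38], [-0.31, 12.97]]
0.32347811107924435 85.12646668881327 [0.59437718 0.23639854 0.05      ]
rail [[0.6273, 0.0719], [0.6555, 0.392]] tool cm [[-4.66, -19.36], [-5.08, 12.76]]
0.3212534398965846 84.962966711978 [0.64139267 0.23194712 0.05      ]
```

Call:
{"name": "arm_command", "arguments": {
  "offset": [
    [-0.2,0.4,4],
    [0,0,4],
    [0,0,4],
    [0,0,2],
    [0,0,0.7],
    [0,0,0]
  ],
  "spin": [0.015,0,0,0,0,0],
  "jaw": [4,4,4,4,4,4]
}}

```text
t: 70.4
eef_pos: [0.598, 0.2729, 0.0442]
tcp_rot: [[-0.996, 0.086, 0.001], [0.086, 0.996, 0.0], [-0.001, 0.0, -1.0]]
ft_force: [-0.2, 0.2, -2.3]
gripper_width: 0.0463
finger_force: 72.9
```

Call:
{"name": "arm_command", "arguments": {
  "offset": [
    [0,0,0.2],
    [0,0,0]
  ],
  "spin": [0,0],
  "jaw": [4,4]
}}

```text
t: 70.65
eef_pos: [0.598, 0.2727, 0.0421]
tcp_rot: [[-0.996, 0.086, 0.001], [0.086, 0.996, 0.0], [-0.001, 0.0, -1.0]]
ft_force: [0.3, -0.2, -4.3]
gripper_width: 0.0463
finger_force: 72.8
```

Call:
{"name": "arm_command", "arguments": {
  "offset": [
    [0,0,0.1],
    [0,0,0]
  ],
  "spin": [0,0],
  "jaw": [4,4]
}}

```text
t: 70.9
eef_pos: [0.5976, 0.2726, 0.0404]
tcp_rot: [[-0.996, 0.086, -0.0], [0.086, 0.996, -0.0], [0.0, -0.0, -1.0]]
ft_force: [-0.1, -0.1, -4.1]
gripper_width: 0.0465
finger_force: 72.8
```

Call:
{"name": "arm_command", "arguments": {
  "offset": [
    [0,0,0.1],
    [0,0,0]
  ],
  "spin": [0,0],
  "jaw": [4,4]
}}

```text
t: 71.15
eef_pos: [0.5976, 0.2726, 0.0393]
tcp_rot: [[-0.996, 0.086, -0.0], [0.086, 0.996, -0.0], [0.0, -0.0, -1.0]]
ft_force: [-0.7, 0.2, -3.2]
gripper_width: 0.0464
finger_force: 72.9
```

Call:
{"name": "arm_command", "arguments": {
  "offset": [
    [0,0,0.08],
    [0,0,0]
  ],
  "spin": [0,0],
  "jaw": [4,4]
}}

```text
t: 71.4
eef_pos: [0.5977, 0.2727, 0.0391]
tcp_rot: [[-0.996, 0.086, 0.0], [0.086, 0.996, -0.0], [-0.0, -0.0, -1.0]]
ft_force: [-4.0, -3.2, 6.1]
gripper_width: 0.0464
finger_force: 74.3
```

Call:
{"name": "arm_command", "arguments": {
  "offset": [
    [0,0,0],
    [0,0,0],
    [0,0,-2],
    [0,0,-4],
    [0,0,-4],
    [0,0,-2],
    [0,0,0]
  ],
  "spin": [0,0,0,0,0,0,0],
  "jaw": [5.4,6,6.2,8.5,8.5,8.5,8.5]
}}

```text
t: 72.28
eef_pos: [0.5982, 0.273, 0.1604]
tcp_rot: [[-0.996, 0.086, 0.002], [0.086, 0.996, 0.001], [-0.002, 0.001, -1.0]]
ft_force: [0.3, -0.2, -1.1]
gripper_width: 0.085
finger_force: 0.0
```

Run:
```python
from h import *
s=st()
f=viewer.grab_frame("wrist"); np.save("w19.npy",f,allow_pickle=True); cv2.imwrite("pics/w19.png",f["img"])
pad(f,(250,60,400,300),.060)
```

```text
t 72.28 pos [0.5982 0.273  0.1604] f [ 0.3 -0.2 -1.1] w 0.085 ff 0.0
px bbox [289 114] [354 261] world mm rect ((596.697509765625, 272.5078125), (49.97148895263672, 118.30756378173828), 84.9202651977539)
ctr tool cm [ 0.1  -0.01] tool x ang 175.1
```

Call:
{"name": "arm_command", "arguments": {
  "offset": [
    [0.2,-4.4,0],
    [0.2,-4.5,0],
    [0.2,-4.5,0],
    [0.2,-4.5,0],
    [0.2,-4.5,0],
    [0.2,-4.5,0],
    [0.2,-4.5,0],
    [0.2,-4.5,0]
  ],
  "spin": [0,0,0,0,0,0,0,0],
  "jaw": [8.5,8.5,8.5,8.5,8.5,8.5,8.5,8.5]
}}

```text
t: 73.32
eef_pos: [0.5499, -0.0851, 0.1574]
tcp_rot: [[-0.996, 0.086, -0.002], [0.086, 0.996, 0.0], [0.002, 0.0, -1.0]]
ft_force: [0.7, 0.3, -0.2]
gripper_width: 0.085
finger_force: 0.0
```

Call:
{"name": "arm_command", "arguments": {
  "offset": [
    [0.3,-4.5,0],
    [0.4,-4,0],
    [0,0,0],
    [0,0,0],
    [0,0,0],
    [0,0,0],
    [0,0,0],
    [0,0,0]
  ],
  "spin": [0,0,0.175,0.175,0.175,0.175,0.175,0.175],
  "jaw": [8.5,8.5,8.5,8.5,8.5,8.5,8.5,8.5]
}}

```text
t: 74.32
eef_pos: [0.5359, -0.1676, 0.1573]
tcp_rot: [[-0.416, 0.909, -0.002], [0.909, 0.416, 0.001], [0.001, -0.002, -1.0]]
ft_force: [0.5, 0.3, 0.7]
gripper_width: 0.0849
finger_force: 0.0
```

Call:
{"name": "arm_command", "arguments": {
  "offset": [
    [0,0,0],
    [0,0,0]
  ],
  "spin": [0.155,0],
  "jaw": [8.5,8.5]
}}

```text
t: 74.58
eef_pos: [0.5361, -0.1675, 0.1576]
tcp_rot: [[-0.277, 0.961, -0.002], [0.961, 0.277, 0.0], [0.001, -0.002, -1.0]]
ft_force: [-0.1, -0.1, -0.9]
gripper_width: 0.0853
finger_force: 0.0
```

Run:
```python
from h import *
s=st()
f=viewer.grab_frame("wrist"); np.save("w20.npy",f,allow_pickle=True); cv2.imwrite("pics/w20.png",f["img"])
pad(f,(240,60,410,310),.039)
```

```text
t 74.58 pos [ 0.5361 -0.1675  0.1576] f [-0.1 -0.1 -0.9] w 0.0853 ff 0.0
px bbox [293 118] [351 255] world mm rect ((536.3353881835938, -168.5873565673828), (47.66830825805664, 117.70085144042969), 16.860631942749023)
ctr tool cm [-0.1  -0.02] tool x ang 106.3
```

Call:
{"name": "arm_command", "arguments": {
  "offset": [
    [-0.1,0,4],
    [0,0,4],
    [0,0,4],
    [0,0,1.4],
    [0,0,0.6],
    [0,0,0]
  ],
  "spin": [0,0,0,0,0,0],
  "jaw": [6.4,6.4,6.4,6.4,6.4,6.4]
}}

```text
t: 75.38
eef_pos: [0.5374, -0.1688, 0.0193]
tcp_rot: [[-0.277, 0.961, 0.001], [0.961, 0.277, -0.0], [-0.0, 0.001, -1.0]]
ft_force: [1.0, 0.1, -0.1]
gripper_width: 0.0636
finger_force: 0.0
```

Call:
{"name": "arm_command", "arguments": {
  "offset": [
    [0,0,0],
    [0,0,0],
    [0,0,0],
    [0,0,0]
  ],
  "spin": [0,0,0,0],
  "jaw": [4,4,4,4],
  "squeeze": 70
}}

```text
t: 75.88
eef_pos: [0.5374, -0.1701, 0.0213]
tcp_rot: [[-0.275, 0.961, 0.001], [0.961, 0.275, -0.002], [-0.003, 0.001, -1.0]]
ft_force: [-13.1, -2.2, 36.2]
gripper_width: 0.0421
finger_force: 106.7
```

Call:
{"name": "arm_command", "arguments": {
  "offset": [
    [0,0,0],
    [0,0,0],
    [0,0,0.2],
    [0,0,0.05],
    [0,0,0]
  ],
  "spin": [0,0,0,0,0],
  "jaw": [6.2,6.2,6.2,6.2,6.2]
}}

```text
t: 76.5
eef_pos: [0.5369, -0.1686, 0.0159]
tcp_rot: [[-0.276, 0.961, -0.0], [0.961, 0.276, 0.0], [0.0, -0.0, -1.0]]
ft_force: [0.4, -0.6, -0.0]
gripper_width: 0.0619
finger_force: 0.0
```

Call:
{"name": "arm_command", "arguments": {
  "offset": [
    [0,0,0],
    [0,0,0],
    [0,0,0],
    [0,0,0]
  ],
  "spin": [0,0,0,0],
  "jaw": [4,4,4,4],
  "squeeze": 70
}}

```text
t: 77.0
eef_pos: [0.537, -0.1689, 0.0166]
tcp_rot: [[-0.276, 0.961, 0.0], [0.961, 0.276, -0.0], [-0.0, 0.0, -1.0]]
ft_force: [-3.1, 0.6, 10.6]
gripper_width: 0.0473
finger_force: 70.4
```

Call:
{"name": "arm_command", "arguments": {
  "offset": [
    [0,0,-1],
    [0,0,-3],
    [0,0,-4],
    [0,0,-4],
    [4.2,1.9,-4],
    [4.2,1.9,-1],
    [4.3,1.9,0],
    [4.3,1.9,0]
  ],
  "spin": [0,0,0,0,0,0,0,0],
  "jaw": [4,4,4,4,4,4,4,4]
}}

```text
t: 78.0
eef_pos: [0.5629, 0.0171, 0.1867]
tcp_rot: [[-0.276, 0.961, 0.0], [0.961, 0.276, -0.0], [-0.0, 0.0, -1.0]]
ft_force: [1.1, 0.4, -2.5]
gripper_width: 0.047
finger_force: 73.0
```

Call:
{"name": "arm_command", "arguments": {
  "offset": [
    [4.3,2,0],
    [4.3,2,0],
    [4.3,2,0],
    [4.1,1.9,0],
    [0,0,0],
    [0,0,0],
    [0,0,0],
    [0,0,0]
  ],
  "spin": [0,0,0,0,-0.175,-0.175,-0.175,-0.175],
  "jaw": [4,4,4,4,4,4,4,4]
}}

```text
t: 79.0
eef_pos: [0.5917, 0.2008, 0.1863]
tcp_rot: [[-0.834, 0.552, -0.0], [0.552, 0.834, -0.0], [0.0, -0.0, -1.0]]
ft_force: [1.1, -0.0, -3.5]
gripper_width: 0.0474
finger_force: 73.1
```

Call:
{"name": "arm_command", "arguments": {
  "offset": [
    [0,0,0],
    [0,0,0],
    [0,0,0],
    [0,0,0]
  ],
  "spin": [-0.175,-0.175,-0.155,0],
  "jaw": [4,4,4,4]
}}

```text
t: 79.5
eef_pos: [0.5918, 0.2006, 0.1861]
tcp_rot: [[-0.996, 0.087, -0.001], [0.087, 0.996, -0.0], [0.001, -0.0, -1.0]]
ft_force: [-0.1, -0.8, -3.3]
gripper_width: 0.0471
finger_force: 73.1
```

Run:
```python
from h import *
s=st(); d=np.array([.5917,.2003,.0376])-s["eef_pos"]; R=np.array(s["tcp_rot"]); print("to go",(d@R*100).round(2),np.degrees(np.arctan2(R[1,0],R[0,0])))
f=viewer.grab_frame("wrist"); np.save("w21.npy",f,allow_pickle=True); cv2.imwrite("pics/w21.png",f["img"])
k=rust(f["img"],(255,100,395,180)); ys,xs=np.nonzero(k); print(ys.min(),xs.min(),xs.max())
P=tl(f,"front",[(345,ys.min())],s["eef_pos"][2]+.0174+.003)
```

```text
t 79.5 pos [0.5918 0.2006 0.1861] f [-0.1 -0.8 -3.3] w 0.0471 ff 73.1
to go [-0.   -0.03 14.85] 175.02810806255857
117 270 394
front [[0.5303, 0.215]] tool cm [[6.26, 0.88]]
```

Call:
{"name": "arm_command", "arguments": {
  "offset": [
    [0,0,4],
    [0,0,4],
    [0,0,4],
    [0,0,1.7],
    [0,0,0.7],
    [0,0,0]
  ],
  "spin": [0,0,0,0,0,0],
  "jaw": [4,4,4,4,4,4]
}}

```text
t: 80.3
eef_pos: [0.5924, 0.2011, 0.0429]
tcp_rot: [[-0.996, 0.086, 0.001], [0.086, 0.996, 0.0], [-0.001, 0.0, -1.0]]
ft_force: [-0.1, 0.2, -2.3]
gripper_width: 0.0472
finger_force: 73.1
```

Call:
{"name": "arm_command", "arguments": {
  "offset": [
    [0,0,0.2],
    [0,0,0]
  ],
  "spin": [0,0],
  "jaw": [4,4]
}}

```text
t: 80.55
eef_pos: [0.5923, 0.2009, 0.0407]
tcp_rot: [[-0.996, 0.086, 0.001], [0.086, 0.996, 0.0], [-0.001, 0.0, -1.0]]
ft_force: [0.6, 0.4, -3.4]
gripper_width: 0.0469
finger_force: 73.1
```

Call:
{"name": "arm_command", "arguments": {
  "offset": [
    [0,0,0.1],
    [0,0,0]
  ],
  "spin": [0,0],
  "jaw": [4,4]
}}

```text
t: 80.8
eef_pos: [0.5919, 0.2008, 0.0391]
tcp_rot: [[-0.996, 0.086, -0.0], [0.086, 0.996, -0.0], [0.0, -0.0, -1.0]]
ft_force: [-0.3, 0.1, -3.1]
gripper_width: 0.0469
finger_force: 73.1
```

Call:
{"name": "arm_command", "arguments": {
  "offset": [
    [0,0,0.1],
    [0,0,0]
  ],
  "spin": [0,0],
  "jaw": [4,4]
}}

```text
t: 81.05
eef_pos: [0.5919, 0.2009, 0.038]
tcp_rot: [[-0.996, 0.086, -0.0], [0.086, 0.996, -0.0], [0.0, -0.0, -1.0]]
ft_force: [-0.5, 0.2, -2.8]
gripper_width: 0.047
finger_force: 73.1
```

Call:
{"name": "arm_command", "arguments": {
  "offset": [
    [0,0,0.08],
    [0,0,0]
  ],
  "spin": [0,0],
  "jaw": [4,4]
}}

```text
t: 81.3
eef_pos: [0.592, 0.2009, 0.0377]
tcp_rot: [[-0.996, 0.086, 0.0], [0.086, 0.996, -0.0], [-0.0, -0.0, -1.0]]
ft_force: [-3.5, -1.3, 6.2]
gripper_width: 0.0475
finger_force: 74.1
```

Call:
{"name": "arm_command", "arguments": {
  "offset": [
    [0,0,0],
    [0,0,0],
    [0,0,-2],
    [0,0,-3],
    [0,0,-5],
    [0,0,-4],
    [0,-1,0],
    [0,0,0]
  ],
  "spin": [0,0,0,0,0,0,0,0],
  "jaw": [5.3,5.6,5.6,5.6,7,8.5,8.5,8.5]
}}

```text
t: 82.3
eef_pos: [0.5911, 0.1899, 0.1777]
tcp_rot: [[-0.996, 0.087, 0.0], [0.087, 0.996, -0.001], [-0.0, -0.001, -1.0]]
ft_force: [0.1, -0.3, 0.1]
gripper_width: 0.0853
finger_force: 0.0
```

Run:
```python
from h import *
s=st()
f=viewer.grab_frame("wrist"); np.save("w22.npy",f,allow_pickle=True); cv2.imwrite("pics/w22.png",f["img"])
k=rust(f["img"],(200,60,600,300)); print([ (c,int(v)) for c,v in zip(range(200,600,10),(k[60:300,200:600]>0).sum(0).reshape(-1,10).sum(1))])
c=proj(f,[[.5912,.2003,.06],[.5974,.2721,.06]]).round(0); print(c)
pad(f,(int(c[0,0])-45,60,int(c[0,0])+45,300),.060)
pad(f,(int(c[1,0])-45,60,int(c[1,0])+45,300),.060)
```

```text
t 82.3 pos [0.5911 0.1899 0.1777] f [ 0.1 -0.3  0.1] w 0.0853 ff 0.0
[(200, 0), (210, 0), (220, 0), (230, 0), (240, 0), (250, 0), (260, 0), (270, 0), (280, 0), (290, 0), (300, 47), (310, 154), (320, 82), (330, 82), (340, 92), (350, 115), (360, 165), (370, 0), (380, 0), (390, 463), (400, 175), (410, 97), (420, 95), (430, 75), (440, 65), (450, 34), (460, 0), (470, 0), (480, 0), (490, 0), (500, 0), (510, 0), (520, 0), (530, 0), (540, 0), (550, 0), (560, 0), (570, 0), (580, 0), (590, 2)]
[[335. 188.]
 [421. 188.]]
px bbox [306 116] [365 254] world mm rect ((592.46044921875, 201.0645294189453), (48.85380554199219, 118.13517761230469), 86.92327880859375)
ctr tool cm [-0.07  1.08] tool x ang 175.0
px bbox [390 115] [456 253] world mm rect ((595.5873413085938, 267.0656433105469), (44.71981430053711, 118.59991455078125), 77.46588897705078)
ctr tool cm [0.19 7.68] tool x ang 175.0
```

Run:
```python
from h import *
f=np.load("w22.npy",allow_pickle=True).item()
k=rust(f["img"],(376,60,470,300))
u=np.array([.9963,-.0865]);v=np.array([.0865,.9963])
c=np.array([.5967,.2725])
for z in (.055,.060):
    for sy in (-.025,.025):
        for sx in (-.03,0,.03): print(z,sy,sx,proj(f,np.r_[c+u*sx+v*sy,z]).round(1).tolist())
for r in range(110,260,12):
    x=np.nonzero(k[r])[0]; print(r,x[:1],x[-1:],len(x))
```

```text
0.055 -0.025 -0.03 [[392.4, 149.9]]
0.055 -0.025 0 [[390.5, 185.5]]
0.055 -0.025 0.03 [[388.7, 219.2]]
0.055 0.025 -0.03 [[453.2, 149.9]]
0.055 0.025 0 [[449.6, 185.5]]
0.055 0.025 0.03 [[446.2, 219.1]]
0.06 -0.025 -0.03 [[393.6, 150.7]]
0.06 -0.025 0 [[391.6, 186.9]]
0.06 -0.025 0.03 [[389.8, 221.0]]
0.06 0.025 -0.03 [[455.5, 150.7]]
0.06 0.025 0 [[451.8, 186.8]]
0.06 0.025 0.03 [[448.3, 221.0]]
110 [] [] 0
122 [405] [454] 38
134 [401] [405] 5
146 [396] [401] 6
158 [394] [396] 2
170 [393] [397] 5
182 [394] [396] 3
194 [392] [396] 5
206 [391] [395] 5
218 [390] [394] 5
230 [394] [397] 4
242 [396] [400] 5
254 [] [] 0
```

Call:
{"name": "arm_command", "arguments": {
  "offset": [
    [1.5,-4.5,0],
    [1.5,-4.5,0],
    [1.5,-4.5,0],
    [1.5,-4.5,0],
    [1.3,-4.5,0],
    [0,0,0],
    [0,0,0],
    [0,0,0]
  ],
  "spin": [0,0,0,0,0,-0.184,-0.183,0],
  "jaw": [8.5,8.5,7,5,4,4,4,4]
}}

```text
t: 83.35
eef_pos: [0.4987, -0.0269, 0.1767]
tcp_rot: [[-0.961, -0.277, -0.001], [-0.277, 0.961, 0.001], [0.001, 0.001, -1.0]]
ft_force: [0.4, -0.2, -0.0]
gripper_width: 0.0402
finger_force: 0.0
```

Run:
```python
from h import *
s=st(); d=np.array([.4987,-.0275,.037])-s["eef_pos"]; R=np.array(s["tcp_rot"]); print("to go",(d@R*100).round(2),np.degrees(np.arctan2(R[1,0],R[0,0])),np.round(s["joints"],2))
f=viewer.grab_frame("wrist"); cv2.imwrite("pics/w23.png",f["img"]); g=cv2.GaussianBlur(cv2.cvtColor(f["img"],cv2.COLOR_BGR2GRAY),(3,3),0).astype(int)
for r in (180,200,220): print(r,[(i,int(v)) for i,v in enumerate(np.diff(g[r])) if abs(v)>12 and 280<i<380])
print(proj(f,[[.4987,-.0275,.0625]]))
```

```text
t 83.35 pos [ 0.4987 -0.0269  0.1767] f [ 0.4 -0.2 -0. ] w 0.0402 ff 0.0
to go [ 1.000e-02 -8.000e-02  1.397e+01] -163.93365665467107 [ 0.65  0.32 -0.77  1.94  0.27  0.98  1.6 ]
180 [(312, 15), (313, 28), (314, 25), (315, 14), (323, -14), (324, -28), (325, -40), (326, -35), (327, -19), (335, 14), (336, 14), (348, -17), (349, -14)]
200 [(303, -14), (304, -15), (312, 21), (313, 29), (314, 20), (324, -19), (325, -24), (326, -18)]
220 [(297, -15), (336, -15), (337, -14)]
[[321.32489775 189.62081786]]
```

Call:
{"name": "arm_command", "arguments": {
  "offset": [
    [0,-0.1,4],
    [0,0,4],
    [0,0,4],
    [0,0,1.9],
    [0,0,0],
    [0,0,0],
    [0,0,0],
    [0,0,0]
  ],
  "spin": [0,0,0,0,0,0,0,0],
  "jaw": [4,4,4,4,4,0,0,0],
  "squeeze": 40
}}

```text
t: 84.4
eef_pos: [0.5002, -0.0282, 0.0396]
tcp_rot: [[-0.961, -0.277, 0.002], [-0.277, 0.961, -0.001], [-0.002, -0.001, -1.0]]
ft_force: [-1.5, -0.2, 9.2]
gripper_width: 0.0082
finger_force: 39.1
```

Call:
{"name": "arm_command", "arguments": {
  "offset": [
    [0,-0.3,0],
    [0,-0.8,0],
    [0,-1.2,0],
    [0,-1.2,0],
    [0,-1.2,0],
    [0,-1.2,0],
    [0,-1.2,0],
    [0,-1.2,0]
  ],
  "spin": [0,0,0,0,0,0,0,0],
  "jaw": [0,0,0,0,0,0,0,0]
}}

```text
t: 85.4
eef_pos: [0.5228, -0.108, 0.0396]
tcp_rot: [[-0.961, -0.277, 0.001], [-0.277, 0.961, -0.001], [-0.001, -0.001, -1.0]]
ft_force: [-3.8, 2.9, 10.6]
gripper_width: 0.0081
finger_force: 39.4
```

Call:
{"name": "arm_command", "arguments": {
  "offset": [
    [0,-1.2,0],
    [0,-1.2,0],
    [0,-1.2,0],
    [0,-1.2,0],
    [0,-0.9,0],
    [0,-0.6,0],
    [0,0,0]
  ],
  "spin": [0,0,0,0,0,0,0],
  "jaw": [0,0,0,0,0,0,0]
}}

```text
t: 86.28
eef_pos: [0.5403, -0.1695, 0.0396]
tcp_rot: [[-0.961, -0.276, 0.001], [-0.276, 0.961, -0.002], [-0.001, -0.002, -1.0]]
ft_force: [-3.4, -4.0, 8.4]
gripper_width: 0.0077
finger_force: 39.2
```

Call:
{"name": "arm_command", "arguments": {
  "offset": [
    [0,-0.3,0],
    [0,-0.2,0],
    [0,0,0]
  ],
  "spin": [0,0,0],
  "jaw": [0,0,0]
}}

```text
t: 86.65
eef_pos: [0.5409, -0.1719, 0.0395]
tcp_rot: [[-0.961, -0.278, -0.001], [-0.278, 0.961, 0.001], [0.0, 0.001, -1.0]]
ft_force: [-9.5, 9.3, 15.6]
gripper_width: 0.0088
finger_force: 40.1
```

Call:
{"name": "arm_command", "arguments": {
  "offset": [
    [0,-0.2,0],
    [0,0,0]
  ],
  "spin": [0,0],
  "jaw": [0,0]
}}

```text
t: 86.9
eef_pos: [0.541, -0.1719, 0.0395]
tcp_rot: [[-0.96, -0.279, -0.002], [-0.279, 0.96, 0.002], [0.001, 0.003, -1.0]]
ft_force: [-15.2, 17.7, 22.2]
gripper_width: 0.0082
finger_force: 40.9
```

Call:
{"name": "arm_command", "arguments": {
  "offset": [
    [0,0,0],
    [0,0,0],
    [0,0,-2],
    [0,0,-4],
    [0,0,-4],
    [0,0,-4],
    [0,0,-4],
    [0,0,0]
  ],
  "spin": [0,0,0,0,0,0,0,0],
  "jaw": [1.8,3.5,4,5,5,5,5,5]
}}

```text
t: 87.9
eef_pos: [0.5432, -0.1751, 0.2225]
tcp_rot: [[-0.961, -0.277, 0.005], [-0.277, 0.961, -0.002], [-0.004, -0.004, -1.0]]
ft_force: [0.6, -0.9, -1.1]
gripper_width: 0.0498
finger_force: 0.0
```

Run:
```python
from h import *
s=st(); R=np.array(s["tcp_rot"]); p=np.array(s["eef_pos"])
f=viewer.grab_frame("wrist"); np.save("w24.npy",f,allow_pickle=True); cv2.imwrite("pics/w24.png",f["img"])
g=cv2.GaussianBlur(cv2.cvtColor(f["img"],cv2.COLOR_BGR2GRAY),(3,3),0).astype(int)
for r in (150,165,180,195,210): print(r,[(i,int(v)) for i,v in enumerate(np.diff(g[r])) if abs(v)>12 and 290<i<350])
print("home bar px",proj(f,[[.5394,-.1723,.0625]]))
```

```text
t 87.9 pos [ 0.5432 -0.1751  0.2225] f [ 0.6 -0.9 -1.1] w 0.0498 ff 0.0
150 [(330, -16), (331, -25), (332, -27), (333, -16), (337, 17), (338, 25), (339, 20)]
165 [(330, -16), (331, -27), (332, -27), (333, -14), (336, 14), (337, 24), (338, 23), (339, 13)]
180 [(330, -18), (331, -28), (332, -24), (333, -13), (336, 20), (337, 25), (338, 17)]
195 [(308, -15), (309, -14)]
210 []
home bar px [[326.7843108  174.64077237]]
```

Call:
{"name": "arm_command", "arguments": {
  "offset": [
    [-1.8,4.2,0],
    [-1.8,4.2,0],
    [-1.8,4.2,0],
    [-1.8,4.2,0],
    [-1.8,4.2,0],
    [-1.8,4.2,0],
    [-1.8,4.2,0],
    [-1.8,4.2,0]
  ],
  "spin": [0,0,0,0,0,0,0,0],
  "jaw": [8,8,8,8,8,8,8,8]
}}

```text
t: 88.95
eef_pos: [0.5866, 0.189, 0.2179]
tcp_rot: [[-0.961, -0.277, -0.001], [-0.277, 0.961, -0.0], [0.001, -0.0, -1.0]]
ft_force: [1.7, 0.4, 1.5]
gripper_width: 0.08
finger_force: 0.0
```

Call:
{"name": "arm_command", "arguments": {
  "offset": [
    [0,0,0],
    [0,2.5,0],
    [0,0,0],
    [0,0,0]
  ],
  "spin": [0.184,0.183,0,0],
  "jaw": [8,8,8,8]
}}

```text
t: 89.45
eef_pos: [0.5844, 0.2121, 0.218]
tcp_rot: [[-0.997, 0.083, -0.001], [0.083, 0.997, -0.001], [0.001, -0.001, -1.0]]
ft_force: [0.7, -0.3, 0.5]
gripper_width: 0.0802
finger_force: 0.0
```

Run:
```python
from h import *
s=st()
f=viewer.grab_frame("wrist"); np.save("w25.npy",f,allow_pickle=True); cv2.imwrite("pics/w25.png",f["img"])
c=proj(f,[[.5912,.2003,.06],[.5974,.2721,.06]]).round(0); print(c)
for q in c: pad(f,(max(0,int(q[0])-38),60,int(q[0])+38,300),.060)
g=viewer.grab_frame("scene"); hs=cv2.cvtColor(g["img"],cv2.COLOR_BGR2HSV)
for n,p in (("P1old",[.464,.104,.005]),("rack a",[.5912,.2003,.06]),("rack b",[.5974,.2721,.06])): 
    u,v=proj(g,p)[0].astype(int); print(n,u,v,g["img"][v-1:v+2,u-1:u+2].mean((0,1)).round(0))
```

```text
t 89.45 pos [0.5844 0.2121 0.218 ] f [ 0.7 -0.3  0.5] w 0.0802 ff 0.0
[[310. 187.]
 [386. 187.]]
px bbox [285 125] [338 246] world mm rect ((593.0247192382812, 201.45274353027344), (49.309715270996094, 118.62458038330078), 87.11894226074219)
ctr tool cm [-0.94 -0.97] tool x ang 175.2
px bbox [360 123] [414 244] world mm rect ((595.0402221679688, 268.3677673339844), (44.28382110595703, 118.11683654785156), 79.1144790649414)
ctr tool cm [-0.57  5.72] tool x ang 175.2
P1old 318 257 [126. 131. 137.]
rack a 265 244 [76. 78. 81.]
rack b 247 255 [69. 71. 73.]
```

Run:
```python
from cell import workorder
print(workorder.hand_in())
```

```text
the job is handed in; nothing more can be done
None
```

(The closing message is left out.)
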